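# Close up and pack the therapy-putty pots

## Robot

A 6-joint arm with a two-finger parallel gripper is mounted at the origin on the work surface. World frame = base frame: x ahead of the robot, y to its left, z up, the work surface at z = 0. Lengths are in m, angles in rad, forces in N, time in s.
With the tool pointing down it reaches from about 0.225 to 0.875 m from the base axis. Payload 3.4 kg.
Tool frame: the origin (TCP) lies on the mounting face of the last link; the fingertips stand 173 mm ahead of it and the grasp point (between the pads) lies 155 mm ahead of it; z points along the fingers, y is the line along which they close (so a half turn about z gives the same grasp; the last joint's range is limited). The gripper opens to 85 mm and grips with 20 to 120 N. Pads are 22 mm wide; open, the fingers measure 114 mm over their backs; the gripper's body (76 mm by 85 mm) begins 54 mm behind the grasp point. The pads swing forward as they close: fully open they stand 13 mm farther back than shut.
Start: joints at [1.17, 0.276, 1.505, -0, 1.361, -0.121], TCP at [0.159, 0.553, 0.405] pointing down, gripper open.
Joint ranges: [-2.89, 2.89], [-0.75, 2.08], [0.22, 2.7], [-1.18, 4.32], [0.11, 2.71], [-2.7, 2.7]. Speed limits (rad/s): [2.57, 2.57, 3.14, 3.14, 3.14, 3.14].

## Interface

Orientations are given as a unit quaternion [w, x, y, z].
In Python, from rig import manip gives the robot as it stands.
- The arm moves only by the tool carry_out, never from a script. Its arguments are lists of equal length, an entry for each row: "linear": the shift along the world's x, y, z each as a share of 500 mm, from -1 to 1, a list of three; "angular": the turn, a rotation vector about the world's x, y, z each as a share of 0.08 rad, from -1 to 1, a list of three; "hand": the opening, from 0 (shut) to 1 (fully open). In form: {"linear": [[x, y, z], ...], "angular": [[rx, ry, rz], ...], "hand": [hand, ...]}. A call has 1 to 8 rows; each row shifts and turns the commanded pose from where the row before left it; what a row does not reach is not made up. A row lasts 1/12 s, in which the tool goes at most 41.7 mm and 7.16 degrees, less where a joint would pass 70% of its speed; a pose out of reach is approached as far as the arm can. A call with a number of a shift or a turn outside -1 to 1 is refused whole. A call with a gripper value outside its range is refused whole. The fingers move at their own pace and stop on an object; "force" is the grip in N (left out, the last holds). Time passes only in rows, so rows that do not move let the fingers close. It gives the time, the measured TCP pose, the force, the opening and the grip force at its end, in the units of the state.
- manip.get_state(): the state, without advancing time (a new reading comes with each control period).
- manip.get_image(name): name is "scene" or "top" or "wrist"; returns the picture (480x640x3 uint8, red, green, blue); there is no depth.
- manip.camera_params(name): a dict with "fx", "fy", "cx", "cy" (pixels), "view" (4x4, takes a point from world to camera coordinates); the wrist camera has in their place "hand_eye" (4x4, takes a point from camera to tool coordinates, whose origin is the TCP and whose axes are the flange's). Camera axes: x right, y down, z forward; pixel columns grow to the right and rows downward; lengths in m; the calibration is good to about 2 mm. A picture is of the moment at which its call begins: read the wrist's pose just before it. camera_params takes no time and is no camera call.
- manip.sign_off(): hands the job in; it is judged then, once.
The state is a dict: "clock": time; "qpos": joint angles; "qd": joint speeds; "effort": joint torques, N m; "position": TCP position; "ee_rot": TCP orientation; "contact_force": force on the tool from outside, world axes, zero at the start; "moment": the same for the moment, N m; "width": finger opening in m; "gripper_force": force on a finger pad.
Only numpy, scipy, OpenCV 4.12 (cv2) and the standard library are available. Lean on these libraries where they do the work, as an engineer would, in place of code of your own. Each camera call takes 0.05 s, during which the arm holds its last target. There are 200 camera calls.

## Task

Pack the putty kit for a home visit. First take the brass tape measure out of the carry case and stand it flat, knob up, on the blue mat; then see that every putty pot on the counter has its lid pressed fully home and stands upright on the floor of the case, and after that swing the case lid over and press it down until it is fully shut. Leave the orange splint untouched and the buckles, bottle and goniometer where they are.

Things in the scene. Friction and masses are not known exactly. Their poses are not given: they have to be found in the camera images.
- case: Open dark-grey carry case, fixed to the counter; lower shell 250 x 250 mm outside, 55 mm high. Origin: centre of its underside, z up. Walls 9 mm (232 x 232 mm inside); inner floor 9 mm above the origin. Lid hinge on the wall at local x = +125 mm (axis parallel to local y, 55 mm up); front wall with catches and carry handle at local x = -125 mm. Room for four pots, two by two.
- case_lid (a joint): Lid hinge, rad: 0 = shut flat on the rim, grows as it opens; starts a little past upright (1.62 to 1.78; stop 1.85). The lid is a shallow hollow shell 250 x 250 mm, 38 mm thick (30 mm hollow inside; 2 mm ribs outside), which clears the pots. The hinge is stiff (about 1.2 N m): the lid stays where it is left and must be pushed all the way down (3 to 6 N near the free edge).
- lid_edge (a point): Middle of the lid's free edge, on its outer (upper) face, 250 mm from the hinge line.
- tape: Brass tape-measure housing, lying flat in the case at first: drum 62 mm diameter, 30 mm high; polished winding knob 24 mm diameter on the middle of its top, from 30 to 50 mm above the underside; a tape mouth sticks 8 mm out of its rim. 0.35 kg. Origin: centre of its underside; z up through the knob.
- mat: Blue non-slip mat, 150 x 130 mm, 3 mm thick, fixed on the counter: where the tape measure lives. Origin: centre of its underside.
- pot1: Putty pot, may be absent (None): white tub with yellow band and yellow lid. Round, straight sides, 66 mm diameter. Tub: the lowest 47 mm (grip it there); a dark seal ring shows above it while the lid is proud. Lid: 66 mm wide, 14 mm thick, its top 62 mm above the underside when home, up to 70 mm when proud. 0.14 to 0.26 kg. Origin: centre of the underside; z up.
- pot1_lid (a joint): How far the yellow pot's push-on lid has been pressed down, m: 0 = standing 8 mm proud, 0.008 = fully home (it starts at 0 to 0.002). It is captive and stiff: it slides under about 6 N straight down and stays where it is left.
- pot2: Putty pot, may be absent (None): white tub with red band and red lid. Round, straight sides, 66 mm diameter. Tub: the lowest 47 mm (grip it there); a dark seal ring shows above it while the lid is proud. Lid: 66 mm wide, 14 mm thick, its top 62 mm above the underside when home, up to 70 mm when proud. 0.14 to 0.26 kg. Origin: centre of the underside; z up.
- pot2_lid (a joint): How far the red pot's push-on lid has been pressed down, m: 0 = standing 8 mm proud, 0.008 = fully home (it starts at 0 to 0.002). It is captive and stiff: it slides under about 6 N straight down and stays where it is left.
- pot3: Putty pot, may be absent (None): white tub with green band and green lid. Round, straight sides, 66 mm diameter. Tub: the lowest 47 mm (grip it there); a dark seal ring shows above it while the lid is proud. Lid: 66 mm wide, 14 mm thick, its top 62 mm above the underside when home, up to 70 mm when proud. 0.14 to 0.26 kg. Origin: centre of the underside; z up.
- pot3_lid (a joint): How far the green pot's push-on lid has been pressed down, m: 0 = standing 8 mm proud, 0.008 = fully home (it starts at 0 to 0.002). It is captive and stiff: it slides under about 6 N straight down and stays where it is left.
- pot4: Putty pot, may be absent (None): white tub with blue band and blue lid. Round, straight sides, 66 mm diameter. Tub: the lowest 47 mm (grip it there); a dark seal ring shows above it while the lid is proud. Lid: 66 mm wide, 14 mm thick, its top 62 mm above the underside when home, up to 70 mm when proud. 0.14 to 0.26 kg. Origin: centre of the underside; z up.
- pot4_lid (a joint): How far the blue pot's push-on lid has been pressed down, m: 0 = standing 8 mm proud, 0.008 = fully home (it starts at 0 to 0.002). It is captive and stiff: it slides under about 6 N straight down and stays where it is left.
- dring1: Chrome D-ring buckle lying flat, 60 x 44 mm, 8 mm thick bar. Loose bystander. Origin: underside, near its middle.
- dring2: Chrome D-ring buckle lying flat, 60 x 44 mm, 8 mm thick bar. Loose bystander. Origin: underside, near its middle.
- dring3: Chrome D-ring buckle lying flat, 60 x 44 mm, 8 mm thick bar. Loose bystander. Origin: underside, near its middle.
- lotion: White lotion bottle, 60 mm diameter, 150 mm high, standing loose. Bystander. Origin: centre of its underside.
- goniometer: Clear plastic joint-angle measure lying flat, 34 mm radius disc at the origin with a 200 mm long, 35 mm wide, 4 mm thick arm along local x (from -40 to +160 mm). Loose bystander.
- spica: Curved orange thumb splint, about 80 x 220 x 45 mm, pinned on the clip board. Must not be touched. Origin: middle of its underside.
Not all that is in view belongs to the job. Of the things that look like the mat, take the one that is nearest to the robot's base at the start.

How it is judged:
On the way, in this order (a step that is already met when the one before it is completed fails the run):
1. The tape measure stands flat on the blue mat, let go (x of tape in the frame of mat between -0.065 and 0.065 m and y of tape in the frame of mat between -0.055 and 0.055 m and height (world z) of tape below 0.008 m and angle between tape's own z axis and vertical below 0.12 rad and contact force between the fingers and tape below 0.1 N), for 0.3 s.
2. Every pot stands upright on the case floor with its lid fully home (x of pot1 in the frame of case between -0.09 and 0.09 m and y of pot1 in the frame of case between -0.09 and 0.09 m and z of each of pot1, pot2, pot3, pot4 in the frame of case below 0.016 m and angle between each of pot1, pot2, pot3, pot4's own z axis and vertical below 0.15 rad and value of joint each of pot1_lid, pot2_lid, pot3_lid, pot4_lid above 0.0065 m and x of pot2 in the frame of case between -0.09 and 0.09 m and y of pot2 in the frame of case between -0.09 and 0.09 m and x of pot3 in the frame of case between -0.09 and 0.09 m and y of pot3 in the frame of case between -0.09 and 0.09 m and x of pot4 in the frame of case between -0.09 and 0.09 m and y of pot4 in the frame of case between -0.09 and 0.09 m), for 0.3 s.
3. The case lid is fully shut (value of joint case_lid below 0.025 rad), for 0.3 s.
At the end, for the whole second after the job is handed in: Tape measure flat (within 0.12 rad), knob up, on the mat with its centre at least 10 mm in from the mat's edges; every pot that is present stands on the case floor (upright within 0.15 rad) with its lid within 1.5 mm of fully home; case lid shut to within 0.025 rad; everything let go and at rest (all of step 1 and all of step 2 and value of joint case_lid below 0.025 rad and linear speed of each of tape, pot1, pot2, pot3, pot4 below 0.02 m/s); the robot touches nothing.
It fails at once if A buckle, the lotion bottle or the goniometer is pushed more than 30 mm (distance of any of dring1, dring2, dring3, lotion, goniometer from where it was at the start of the episode above 0.03 m).
It fails at once if The splint is touched by the robot (contact force between any of the arm, the fingers and spica above 1 N).
Of pot1, pot2, pot3, pot4 only 3 to 4 are there at a start; the rules pass over those that are not, and their reading is None.
At some moment in a run one of pot1, pot2, pot3, pot4 may be knocked a few centimetres aside while the robot is not near it.
It also fails if it takes over 208 s, if anything falls off the work surface, if the arm or the gripper's body presses on something with over 40 N, if the wrist force passes 120 N, or if a joint passes its speed limit or range.

## Working session

There is one attempt and no reset: what is moved stays moved. The work goes in short steps, Python scripts to look and compute and a tool call to move; the robot and the scene stay as the last step left them, time stands still between calls to the robot, and variables do not carry over. Pictures are saved under pics/ and viewed, at most 14 in all, crops included, and the job is handed in when it is done.

Besides the shell and the picture viewer there is one more tool, called as name(argument=value, ...) on one line, values as JSON. carry_out: Moves the arm, as the interface text tells. Its arguments: {"type":"object","properties":{"linear":{"type":"array"},"angular":{"type":"array"},"hand":{"type":"array"},"force":{"type":"number"}},"required":["linear","angular","hand"]}

```bash
mkdir -p pics; ls
cat > h.py <<'E'
from rig import manip
import numpy as np, cv2
from scipy.spatial.transform import Rotation as R
def save(name,f):
    im=manip.get_image(name); cv2.imwrite(f'pics/{f}.png',im[:,:,::-1]); return im
def cam(name):
    p=manip.camera_params(name)
    K=np.array([[p['fx'],0,p['cx']],[0,p['fy'],p['cy']],[0,0,1]])
    if 'view' in p: V=np.array(p['view'])
    else:
        s=manip.get_state(); T=np.eye(4); q=s['ee_rot']
        T[:3,:3]=R.from_quat([q[1],q[2],q[3],q[0]]).as_matrix(); T[:3,3]=s['position']
        V=np.linalg.inv(T@np.array(p['hand_eye']))
    return K,V
def ray(KV,u,v):
    K,V=KV; C=np.linalg.inv(V); d=C[:3,:3]@np.linalg.solve(K,[u,v,1]); return C[:3,3],d
def at_z(KV,u,v,z):
    o,d=ray(KV,u,v); return o+d*(z-o[2])/d[2]
def tri(rays):
    A=0;b=0
    for o,d in rays:
        d=d/np.linalg.norm(d); P=np.eye(3)-np.outer(d,d); A=A+P; b=b+P@o
    return np.linalg.solve(A,b)
def proj(KV,p):
    K,V=KV; c=V[:3,:3]@np.array(p)+V[:3,3]; x=K@c; return x[:2]/x[2]
E
python3 - <<'E'
from h import *
np.set_printoptions(precision=3,suppress=True)
for n in('scene','top'):
    save(n,n+'0'); K,V=cam(n); C=np.linalg.inv(V); print(n,K[0,0],K[0,2],K[1,2],C[:3,3],C[:3,2])
p=manip.camera_params('wrist'); print(p); print(manip.get_state())
E
```

```text
pics
scene 495.39138251956484 328.09613149606696 232.7236408385345 [0.944 0.369 1.141] [-0.307 -0.414 -0.857]
top 575.7252265733913 318.2054953032306 237.88422022020282 [ 0.395 -0.13   1.483] [ 0.136  0.006 -0.991]
{'fx': 418.5117839966515, 'fy': 418.5117839966515, 'cx': 317.72226307868686, 'cy': 241.1551870140643, 'hand_eye': array([[ 0.   , -0.965, -0.261,  0.065],
       [ 1.   ,  0.   , -0.001, -0.   ],
       [ 0.001, -0.261,  0.965,  0.031],
       [ 0.   ,  0.   ,  0.   ,  1.   ]])}
{'clock': 0.1, 'qpos': array([ 1.17 ,  0.277,  1.506, -0.   ,  1.361, -0.121]), 'qd': array([-0.001, -0.003, -0.002, -0.   , -0.   ,  0.   ]), 'effort': array([  0.002, -41.769, -24.641,  -0.   ,   0.006,  -0.   ]), 'position': array([0.159, 0.552, 0.404]), 'ee_rot': array([-0.   ,  0.139,  0.99 , -0.001]), 'contact_force': array([ 0.086, -0.101, -0.217]), 'moment': array([-0.055,  0.036,  0.044]), 'gripper_force': 0.0, 'width': 0.08576969723378314}
```

View pics/scene0.png

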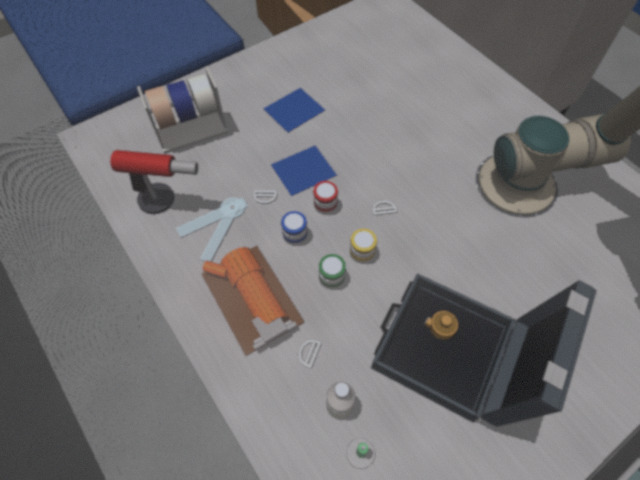

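View pics/top0.png

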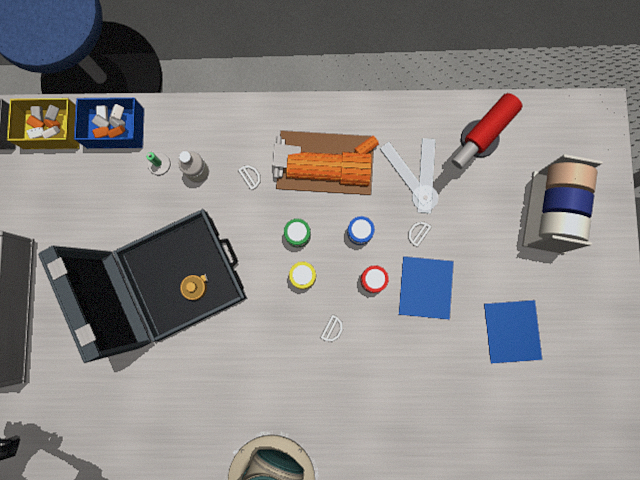

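Both views show all four pots standing, in top: green (297,232), blue (361,230), yellow (302,276), red (375,279). The tape is in the case (194,287), with its mouth up-right. The two mats are at (427,288) and (513,331), and the case is at (180,275) with its lid to the left.

```bash
cat > m1.py <<'E'
from h import *
np.set_printoptions(precision=4,suppress=True)
T,S=cam('top'),cam('scene')
it,is_=cv2.imread('pics/top0.png'),cv2.imread('pics/scene0.png')
def blob(im,seed,r,lo,hi):
    h=cv2.cvtColor(im,cv2.COLOR_BGR2HSV); m=cv2.inRange(h,lo,hi); z=np.zeros_like(m); cv2.circle(z,seed,r,255,-1); m&=z
    n,l,st,c=cv2.connectedComponentsWithStats(m); i=1+np.argmax(st[1:,4]); k=cv2.findContours((l==i).astype(np.uint8),0,1)[0][0]
    return k
def ell(k): k=cv2.convexHull(k); return np.array(cv2.fitEllipse(k)[0]), cv2.fitEllipse(k)[1]
pots=dict(yellow=((302,276),(364,241),(20,100,90),(35,255,255)),red=((375,279),(325,193),(170,100,60),(180,255,255)),green=((297,232),(332,267),(45,80,40),(85,255,255)),blue=((361,230),(294,224),(100,120,50),(125,255,255)))
for n,(a,b,lo,hi) in pots.items():
    e1,s1=ell(blob(it,a,18,lo,hi)); e2,s2=ell(blob(is_,b,18,lo,hi))
    p=tri([ray(T,*e1),ray(S,*e2)]); print(n,e1,np.array(s1),e2,np.array(s2),p,'top@.069',at_z(T,*e1,.069)[:2],'reproj',proj(T,p)-e1)
for a,b in [((427,288),(304,171)),((513,331),(295,110))]:
    r=[];q=[]
    for im,s in((it,a),(is_,b)):
        k=blob(im,s,45,(100,120,50),(125,255,255)); q.append(cv2.minAreaRect(k)); m=cv2.moments(k); r.append((m['m10']/m['m00'],m['m01']/m['m00']))
    p=tri([ray(T,*r[0]),ray(S,*r[1])]); box=np.array([at_z(T,*c,.003)[:2] for c in cv2.boxPoints(q[0])])
    print('mat',r,p,np.linalg.norm(p[:2])); print(box)
for n,a,b in [('knob',(194,286),(446,319)),('front1',(206,211),(376,365)),('front2',(245,298),(419,278)),('drY',(249,177),(310,353)),('drA',(331,328),(384,208)),('drB',(419,233),(264,197)),('lotion top',(186,157),(342,389))]:
    print(n,tri([ray(T,*a),ray(S,*b)]),at_z(T,*a,.055)[:2])
for a in [(118,262),(150,341),(206,211),(245,298)]: print(at_z(T,*a,.055)[:2])
cv2.imwrite('pics/c.png',np.hstack([cv2.resize(it[190:370,40:260],None,fx=2.0,fy=2.5*.8),cv2.resize(is_[260:430,360:600],None,fx=1.4,fy=1.4*360/238)]) if 0 else cv2.resize(it[190:370,30:260],None,fx=3.3,fy=3.3))
E
python3 m1.py
```

```text
yellow [301.9658 274.9022] [26.8482 26.9662] [363.3866 240.4473] [22.8892 24.7853] [ 0.4983 -0.0813  0.063 ] top@.069 [ 0.4973 -0.0809] reproj [ 0.232 -0.22 ]Traceback (most recent call last):
  File "m1.py", line 12, in <module>
    e1,s1=ell(blob(it,a,18,lo,hi)); e2,s2=ell(blob(is_,b,18,lo,hi))
          ~~~^^^^^^^^^^^^^^^^^^^^^
  File "m1.py", line 9, in ell
    def ell(k): k=cv2.convexHull(k); return np.array(cv2.fitEllipse(k)[0]), cv2.fitEllipse(k)[1]
                                                     ~~~~~~~~~~~~~~^^^
cv2.error: OpenCV(4.12.0) /io/opencv/modules/imgproc/src/shapedescr.cpp:361: error: (-201:Incorrect size of input array) There should be at least 5 points to fit the ellipse in function 'fitEllipseNoDirect'
```

```bash
sed -i 's/h=cv2.cvtColor(im,cv2.COLOR_BGR2HSV); m=cv2.inRange(h,lo,hi);/h=cv2.cvtColor(im,cv2.COLOR_BGR2HSV); h[:,:,0]=np.where(h[:,:,0]<10,175,h[:,:,0]); m=cv2.inRange(h,lo,hi);/' m1.py; python3 m1.py
```

```text
yellow [301.9658 274.9022] [26.8482 26.9662] [363.3866 240.4473] [22.8892 24.7853] [ 0.4983 -0.0813  0.063 ] top@.069 [ 0.4973 -0.0809] reproj [ 0.232 -0.22 ]
red [374.176  278.7624] [26.6103 28.0637] [325.1635 191.164 ] [20.5666 23.6255] [ 0.4877 -0.2595  0.0648] top@.069 [ 0.4864 -0.2581] reproj [ 0.4037 -0.4198]
green [296.8359 232.386 ] [25.9859 27.7939] [331.4972 267.6886] [18.3644 23.3618] [ 0.606  -0.0689  0.0554] top@.069 [ 0.6031 -0.0686] reproj [ 0.3624 -0.3619]
blue [360.5704 229.3291] [25.5313 26.2718] [293.4985 222.3733] [20.7464 23.257 ] [ 0.611  -0.2281  0.0634] top@.069 [ 0.6093 -0.2269] reproj [ 0.2922 -0.3192]
mat [(425.7393982468609, 287.6669035773513), (302.9284942752214, 169.90829552819184)] [ 0.468  -0.3973 -0.0009] 0.6138839704935123
[[ 0.3985 -0.3236]
 [ 0.5474 -0.3391]
 [ 0.5362 -0.4691]
 [ 0.3876 -0.4518]]
mat [(512.4238414389642, 331.46096121899524), (293.6830282861897, 109.45091514143095)] [ 0.3553 -0.6133 -0.0009] 0.7087927670374368
[[ 0.424  -0.5419]
 [ 0.4372 -0.672 ]
 [ 0.2861 -0.6799]
 [ 0.2731 -0.5517]]
knob [0.4713 0.1901 0.0537] [0.4731 0.1874]
front1 [0.6643 0.1717 0.0232] [0.6618 0.1611]
front2 [0.4411 0.0669 0.0282] [0.4425 0.0606]
drY [0.7624 0.0598 0.0011] [0.7486 0.0533]
drA [ 0.367  -0.152   0.0097] [ 0.3676 -0.1511]
drB [ 0.6103 -0.3848 -0.0051] [ 0.6009 -0.3739]
lotion top [0.7763 0.1939 0.1447] [0.8026 0.215 ]
[0.5345 0.3787]
[0.3395 0.2924]
[0.6618 0.1611]
[0.4425 0.0606]
```

View pics/c.png

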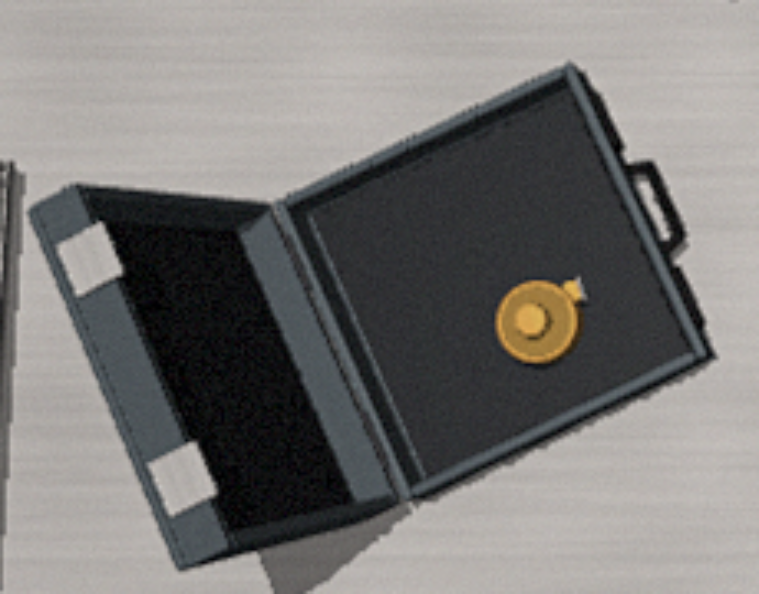

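The crop shows the case rim corners in full-image pixels: (203,210), (246,298), (115,252) and (154,342). The tape drum is at about (193,287), with its mouth pointing up-right (world +x, −y). The mat nearest the base is at (0.468,−0.397). I'll rise over the lid and look at the tape with the wrist camera.

carry_out(linear=[[0, 0, 0.07], [0, 0, 0.07], [0, 0, 0.07], [0, 0, 0.07], [0.045, -0.052, 0], [0.045, -0.052, 0], [0.045, -0.052, 0], [0.045, -0.052, 0]], angular=[[0, 0, 0], [0, 0, 0], [0, 0, -1], [0, 0, -1], [0, 0, -1], [0, 0, -1], [0, 0, -1], [0, 0, -1]], hand=[1, 1, 1, 1, 1, 1, 1, 1])

```text
clock: 0.77
position: [0.2493, 0.4476, 0.5445]
ee_rot: [0.0, 0.372, 0.928, -0.0]
contact_force: [-0.5, 0.2, 0.2]
width: 0.0856
gripper_force: 0.0
```

carry_out(linear=[[0.045, -0.052, 0], [0.045, -0.052, 0], [0.045, -0.052, 0], [0.045, -0.052, 0], [0.045, -0.052, 0], [0.045, -0.052, 0], [0.045, -0.052, -0.04], [0.045, -0.052, -0.04]], angular=[[0, 0, -1], [0, 0, 0], [0, 0, 0], [0, 0, 0], [0, 0, 0], [0, 0, 0], [0, 0, 0], [0, 0, 0]], hand=[1, 1, 1, 1, 1, 1, 1, 1])

```text
clock: 1.43
position: [0.4297, 0.2392, 0.5051]
ee_rot: [0.001, 0.408, 0.913, 0.001]
contact_force: [1.2, 0.9, -0.1]
width: 0.0856
gripper_force: 0.0
```

carry_out(linear=[[0.045, -0.052, -0.05], [0.043, -0.05, -0.06], [0, 0, 0], [0, 0, 0]], angular=[[0, 0, 0], [0, 0, 0], [0, 0, 0], [0, 0, 0]], hand=[1, 1, 1, 1])

```text
clock: 1.77
position: [0.4714, 0.1906, 0.4499]
ee_rot: [-0.002, 0.409, 0.912, -0.002]
contact_force: [0.5, 0.5, -0.2]
width: 0.0856
gripper_force: 0.0
```

Run:
```python
from h import *
K,V=cam('wrist'); save('wrist','w1'); np.savez('w1',K=K,V=V); print(manip.get_state()['position'])
```

```text
[0.47109619 0.19154125 0.45153939]
```

View pics/w1.png

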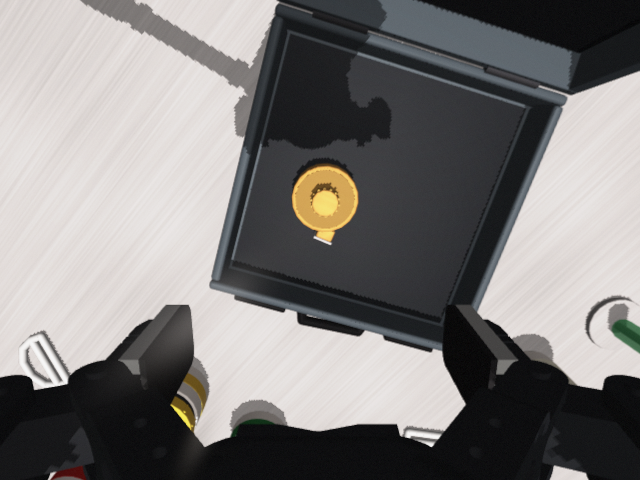

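The wrist view shows the drum at (325,198), knob top at (325,203) and mouth pointing down at (323,238). The rim corners are at (212,288), (277,5) and (567,98).

Run:
```python
from h import *
np.set_printoptions(precision=4,suppress=True)
d=np.load('w1.npz'); W=(d['K'],d['V']); T=cam('top')
print('drum',tri([ray(W,325,198),ray(T,192.7,287.6)]),at_z(W,325,198,.039),at_z(T,192.7,287.6,.039))
print('knob',tri([ray(W,325,203),ray(T,191.5,287)]),at_z(W,325,203,.059),at_z(T,191.5,287,.059))
m=at_z(W,323,238,.025); print('mouth',m, m-at_z(W,325,198,.039))
P=[((212,288),(246.4,297.6)),((277,5),(154.2,342.4)),((567,98),(114.8,252)),(None,(203.3,210))]
L=[]
for w,t in P:
    a=at_z(T,*t,.055)
    if w: print('rim',tri([ray(W,*w),ray(T,*t)]),at_z(W,*w,.055)[:2],a[:2]); a=(a+at_z(W,*w,.055))/2
    L.append(a[:2])
L=np.array(L); c=L.mean(0); print('c',c, (L[0]+L[2])/2,(L[1]+L[3])/2)
x=(L[1]+L[2]-L[0]-L[3])/2; y=(L[0]+L[1]-L[2]-L[3])/2
print(np.linalg.norm(x),np.linalg.norm(y),np.degrees(np.arctan2(x[1],x[0])),np.degrees(np.arctan2(y[1],y[0])))
```

```text
drum [0.4716 0.196  0.0319] [0.4719 0.197  0.039 ] [0.47   0.1941 0.039 ]
knob [0.4722 0.1948 0.051 ] [0.4726 0.196  0.059 ] [0.4705 0.1926 0.059 ]
mouth [0.4983 0.165  0.025 ] [ 0.0264 -0.032  -0.014 ]
rim [0.4464 0.0591 0.0403] [0.4481 0.0662] [0.4434 0.0571]
rim [0.3347 0.2897 0.0301] [0.3404 0.2869] [0.3361 0.282 ]
rim [0.5575 0.3841 0.0705] [0.5631 0.3928] [0.5596 0.3877]
c [0.5024 0.2261] [0.5036 0.2259] [0.5013 0.2262]
0.24617776910634528 0.2450306280814835 115.32037527453859 -154.34677311956423
```

carry_out(linear=[[0, 0.008, -0.075], [0, 0, -0.075], [0, 0, -0.075], [0, 0, -0.075], [0, 0, -0.075], [0, 0, -0.07], [0, 0, -0.05], [0, 0, 0]], angular=[[0, 0, 0], [0, 0, 0], [0, 0, 0], [0, 0, 0], [0, 0, 0], [0, 0, 0], [0, 0, 0], [0, 0, 0]], hand=[1, 1, 1, 1, 1, 1, 1, 1])

```text
clock: 2.48
position: [0.4687, 0.1967, 0.2015]
ee_rot: [-0.003, 0.407, 0.913, -0.002]
contact_force: [-0.5, -0.3, 0.8]
width: 0.0857
gripper_force: 0.0
```

carry_out(linear=[[0, 0, -0.016], [0, 0, 0], [0, 0, 0], [0, 0, 0], [0, 0, 0], [0, 0, 0], [0, 0, 0], [0, 0, 0]], angular=[[0, 0, 0], [0, 0, 0], [0, 0, 0], [0, 0, 0], [0, 0, 0], [0, 0, 0], [0, 0, 0], [0, 0, 0]], hand=[1, 1, 0.4, 0.4, 0.4, 0.4, 0.4, 0.4], force=60)

```text
clock: 3.15
position: [0.4715, 0.196, 0.1994]
ee_rot: [0.001, 0.408, 0.913, 0.001]
contact_force: [-3.2, -0.2, 10.7]
width: 0.059
gripper_force: 61.8
```

carry_out(linear=[[0, 0, 0.01], [0, 0, 0.02], [0, 0, 0.06], [0, 0, 0.06], [0, 0, 0.06], [0, 0, 0.06], [0, 0, 0.02], [0, 0, 0]], angular=[[0, 0, 0], [0, 0, 0], [0, 0, 0], [0, 0, 0], [0, 0, 0], [0, 0, 0], [0, 0, 0], [0, 0, 0]], hand=[0.4, 0.4, 0.4, 0.4, 0.4, 0.4, 0.4, 0.4])

```text
clock: 3.82
position: [0.4717, 0.196, 0.3449]
ee_rot: [0.003, 0.408, 0.913, 0.002]
contact_force: [0.5, 0.7, -4.7]
width: 0.0589
gripper_force: 66.5
```

Run:
```python
from h import *
s=manip.get_state(); print(s['position'],s['contact_force'],s['width'],s['gripper_force']); save('wrist','w2')
```

```text
[0.47170522 0.19601096 0.34494412] [ 0.53714049  0.70660441 -4.71541426] 0.05891700099142461 66.50661689112894
```

View pics/w2.png

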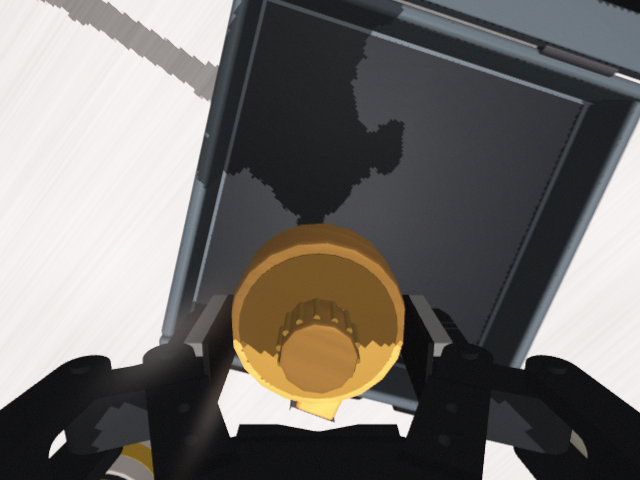

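The tape is held level, knob up, about 0.190 below the TCP. I'll carry it to the mat.

carry_out(linear=[[0, -0.04, 0], [0, -0.076, 0], [0, -0.076, 0], [0, -0.076, 0], [0, -0.076, 0], [0, -0.076, 0], [0, -0.076, 0], [0, -0.076, 0]], angular=[[0, 0, 0], [0, 0, 0], [0, 0, 0], [0, 0, 0], [0, 0, 0], [0, 0, 0], [0, 0, 0], [0, 0, 0]], hand=[0.4, 0.4, 0.4, 0.4, 0.4, 0.4, 0.4, 0.4])

```text
clock: 4.53
position: [0.4696, -0.0917, 0.3391]
ee_rot: [-0.003, 0.408, 0.913, -0.0]
contact_force: [0.6, -0.7, -3.0]
width: 0.059
gripper_force: 66.5
```

carry_out(linear=[[0, -0.076, 0], [0, -0.076, 0], [0, -0.076, 0], [0, -0.076, 0], [0, -0.076, 0], [-0.004, -0.076, 0], [-0.004, -0.076, 0], [0, -0.06, 0]], angular=[[0, 0, 0], [0, 0, 0], [0, 0, 0], [0, 0, 0], [0, 0, 0], [0, 0, 0], [0, 0, 0], [0, 0, 0]], hand=[0.4, 0.4, 0.4, 0.4, 0.4, 0.4, 0.4, 0.4])

```text
clock: 5.2
position: [0.4657, -0.3887, 0.3382]
ee_rot: [-0.002, 0.408, 0.913, 0.001]
contact_force: [0.5, 0.4, -2.8]
width: 0.0587
gripper_force: 66.5
```

carry_out(linear=[[0, 0, 0], [0, 0, 0], [0, 0, -0.07], [0, 0, -0.07], [0, 0, -0.07], [0, 0, -0.04], [0, 0, 0], [0, 0, 0]], angular=[[0, 0, 0], [0, 0, 0], [0, 0, 0], [0, 0, 0], [0, 0, 0], [0, 0, 0], [0, 0, 0], [0, 0, 0]], hand=[0.4, 0.4, 0.4, 0.4, 0.4, 0.4, 0.4, 0.4])

```text
clock: 5.87
position: [0.4664, -0.3844, 0.2146]
ee_rot: [-0.003, 0.407, 0.913, 0.001]
contact_force: [0.2, 0.3, -2.7]
width: 0.0588
gripper_force: 66.5
```

carry_out(linear=[[0, -0.02, -0.01], [0, 0, -0.014], [0, 0, -0.01], [0, 0, -0.006], [0, 0, 0]], angular=[[0, 0, 0], [0, 0, 0], [0, 0, 0], [0, 0, 0], [0, 0, 0]], hand=[0.4, 0.4, 0.4, 0.4, 0.4])

```text
clock: 6.28
position: [0.4666, -0.396, 0.1963]
ee_rot: [-0.0, 0.408, 0.913, 0.0]
contact_force: [0.0, 0.2, -4.0]
width: 0.0588
gripper_force: 66.5
```

carry_out(linear=[[0, 0, -0.004], [0, 0, -0.002], [0, 0, 0]], angular=[[0, 0, 0], [0, 0, 0], [0, 0, 0]], hand=[0.4, 0.4, 0.4])

```text
clock: 6.53
position: [0.4669, -0.3961, 0.1937]
ee_rot: [0.0, 0.408, 0.913, 0.0]
contact_force: [-0.4, 0.5, -3.6]
width: 0.0583
gripper_force: 66.5
```

carry_out(linear=[[0, 0, -0.004], [0, 0, -0.002], [0, 0, 0], [0, 0, 0]], angular=[[0, 0, 0], [0, 0, 0], [0, 0, 0], [0, 0, 0]], hand=[0.4, 0.4, 0.4, 0.4])

```text
clock: 6.87
position: [0.4669, -0.3961, 0.1934]
ee_rot: [0.001, 0.408, 0.913, -0.0]
contact_force: [-4.1, 2.7, 11.6]
width: 0.0586
gripper_force: 68.1
```

carry_out(linear=[[0, 0, 0], [0, 0, 0], [0, 0, 0], [0, 0, 0], [0, 0, 0.02], [0, 0, 0.06], [0, 0, 0.08], [0, 0, 0.08]], angular=[[0, 0, 0], [0, 0, 0], [0, 0, 0], [0, 0, 0], [0, 0, 0], [0, 0, 0], [0, 0, 0], [0, 0, 0]], hand=[1, 1, 1, 1, 1, 1, 1, 1])

```text
clock: 7.53
position: [0.4667, -0.3959, 0.3115]
ee_rot: [-0.001, 0.408, 0.913, 0.001]
contact_force: [0.9, -1.1, -0.9]
width: 0.0851
gripper_force: 0.0
```

carry_out(linear=[[0, 0, 0.08], [0.006, 0.04, 0.04], [0.006, 0.05, 0], [0.006, 0.06, 0], [0.006, 0.05, 0], [0.006, 0.04, 0], [0.006, 0.03, 0], [0, 0, 0]], angular=[[0, 0, 1], [0, 0, 1], [0, 0, 1], [0, 0, 1], [0, 0, 1], [0, 0, 1], [0, 0, 0.3], [0, 0, 0]], hand=[1, 1, 1, 1, 1, 1, 1, 1])

```text
clock: 8.2
position: [0.485, -0.2584, 0.3715]
ee_rot: [0.0, 0.166, 0.986, 0.001]
contact_force: [-0.5, 0.1, -0.1]
width: 0.0853
gripper_force: 0.0
```

Run:
```python
from h import *
K,V=cam('wrist'); w=save('wrist','w3'); np.savez('w3',K=K,V=V); t=save('top','t3'); s=save('scene','s3'); print(manip.get_state()['position'])
cv2.imwrite('pics/m3.png',np.hstack([cv2.resize(w[60:,:,::-1],(533,350)),cv2.resize(t[140:350,250:470,::-1],None,fx=1.2,fy=350/210)]))
```

```text
[ 0.48503546 -0.26158281  0.37114357]
```

View pics/m3.png

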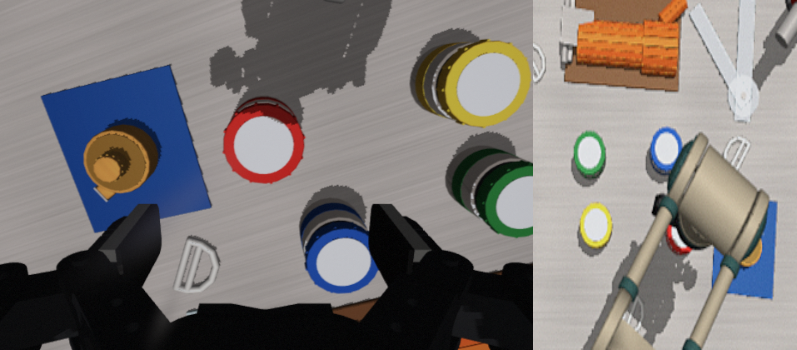

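The tape stands flat and centred on the mat. All four pots are upright and still in place. In the wrist picture the red lid is at about (316,236) px, blue (410,375), yellow (583,162), green (625,300).

```bash
cat > disc.py <<'E'
from h import *
def disc(im,seed,r=55):
    """ellipse centre of the white lid disc round seed (RGB or BGR)"""
    h=cv2.cvtColor(im,cv2.COLOR_BGR2HSV); m=((h[:,:,1]<50)&(h[:,:,2]>140)).astype(np.uint8)
    z=np.zeros_like(m); cv2.circle(z,seed,r,1,-1); m&=z; n,l,st,c=cv2.connectedComponentsWithStats(m,connectivity=4)
    k=cv2.findContours((l==l[seed[1],seed[0]]).astype(np.uint8),0,1)[0][0]; e=cv2.fitEllipse(cv2.convexHull(k)); return np.array(e[0]),np.array(e[1])
E
python3 - <<'E'
from disc import *
np.set_printoptions(precision=4,suppress=True)
d=np.load('w3.npz'); W=(d['K'],d['V']); T=cam('top'); w=cv2.imread('pics/w3.png'); t=cv2.imread('pics/top0.png')
for n,a,b in [('red',(316,236),(375,279)),('blue',(410,375),(361,230)),('yellow',(583,162),(302,276))]:
    e,s=disc(w,a); f,g=disc(t,b,15); p=tri([ray(W,*e),ray(T,*f)]); print(n,e,s,f,g,p,at_z(W,*e,.069),at_z(T,*f,.069))
E
```

```text
red [316.2574 233.8155] [68.337  70.9201] [374.8751 278.275 ] [19.0454 19.2798] [ 0.4876 -0.26    0.069 ] [ 0.4876 -0.2601  0.069 ] [ 0.4876 -0.2598  0.069 ]
blue [412.1708 373.987 ] [56.5686 64.9139] [360.9693 228.5582] [18.4582 19.0501] [ 0.6114 -0.2281  0.0682] [ 0.6109 -0.2283  0.069 ] [ 0.6113 -0.228   0.069 ]
yellow [586.0309 161.017 ] [68.8991 81.5788] [301.9824 274.4379] [19.205  19.3144] [ 0.4987 -0.081   0.068 ] [ 0.4985 -0.0816  0.069 ] [ 0.4985 -0.081   0.069 ]
```

carry_out(linear=[[0.004, 0.002, -0.04], [0, 0, -0.07], [0, 0, -0.07], [0, 0, -0.07], [0, 0, -0.06], [0, 0, -0.03], [0, 0, 0], [0, 0, 0]], angular=[[0, 0, 0], [0, 0, 0], [0, 0, 0], [0, 0, 0], [0, 0, 0], [0, 0, 0], [0, 0, 0], [0, 0, 0]], hand=[1, 1, 1, 1, 1, 1, 1, 1])

```text
clock: 9.02
position: [0.4869, -0.2612, 0.2]
ee_rot: [-0.001, 0.168, 0.986, 0.0]
contact_force: [1.1, 0.6, -0.2]
width: 0.0856
gripper_force: 0.0
```

carry_out(linear=[[0, 0.002, -0.006], [0, 0, 0], [0, 0, 0], [0, 0, 0], [0, 0, 0], [0, 0, 0], [0, 0, 0], [0, 0, 0]], angular=[[0, 0, 0], [0, 0, 0], [0, 0, 0], [0, 0, 0], [0, 0, 0], [0, 0, 0], [0, 0, 0], [0, 0, 0]], hand=[1, 0.5, 0.5, 0.5, 0.5, 0.5, 0.5, 0.5], force=50)

```text
clock: 9.68
position: [0.4874, -0.2596, 0.1992]
ee_rot: [0.001, 0.167, 0.986, -0.001]
contact_force: [-0.1, -0.5, 6.2]
width: 0.0652
gripper_force: 55.6
```

carry_out(linear=[[0, 0, 0.01], [0, 0, 0.02], [0, 0, 0.05], [0, 0, 0.07], [0, 0, 0.06], [0, 0, 0.03], [0, 0, 0], [0, 0, 0]], angular=[[0, 0, 0], [0, 0, 0], [0, 0, 0], [0, 0, 0], [0, 0, 0], [0, 0, 0], [0, 0, 0], [0, 0, 0]], hand=[0.5, 0.5, 0.5, 0.5, 0.5, 0.5, 0.5, 0.5])

```text
clock: 10.35
position: [0.4868, -0.259, 0.3185]
ee_rot: [0.001, 0.167, 0.986, -0.0]
contact_force: [-0.0, 0.2, -1.6]
width: 0.0646
gripper_force: 56.1
```

carry_out(linear=[[0.006, 0.04, 0], [0.006, 0.076, 0], [0.006, 0.076, 0], [0.006, 0.076, 0], [0.006, 0.076, 0], [0.006, 0.076, 0], [0.006, 0.076, 0], [0.006, 0.076, 0]], angular=[[0, 0, 0], [0, 0, 0], [0, 0, 0], [0, 0, 0], [0, 0, 0], [0, 0, 0], [0, 0, 0], [0, 0, 0]], hand=[0.5, 0.5, 0.5, 0.5, 0.5, 0.5, 0.5, 0.5])

```text
clock: 11.02
position: [0.5098, 0.0286, 0.3156]
ee_rot: [-0.002, 0.167, 0.986, -0.0]
contact_force: [0.9, -0.7, -1.6]
width: 0.0646
gripper_force: 56.1
```

carry_out(linear=[[0.006, 0.076, 0], [0.006, 0.076, 0], [0.006, 0.076, 0], [0.006, 0.076, 0], [0.006, 0.076, 0], [0.006, 0.076, 0], [0.004, 0.06, 0], [0, 0.02, 0]], angular=[[0, 0, 0], [0, 0, 0], [0, 0, 0], [0, 0, 0], [0, 0, 0], [0, 0, 0], [0, 0, 0], [0, 0, 0]], hand=[0.5, 0.5, 0.5, 0.5, 0.5, 0.5, 0.5, 0.5])

```text
clock: 11.68
position: [0.5303, 0.2988, 0.3151]
ee_rot: [-0.002, 0.166, 0.986, 0.0]
contact_force: [0.2, -0.0, -1.8]
width: 0.0648
gripper_force: 56.3
```

carry_out(linear=[[0, 0, 0], [0, 0, 0], [0, 0, 0]], angular=[[0, 0, 0], [0, 0, 0], [0, 0, 0]], hand=[0.5, 0.5, 0.5])

```text
clock: 11.93
position: [0.5305, 0.2934, 0.3164]
ee_rot: [-0.001, 0.167, 0.986, -0.001]
contact_force: [-0.1, 0.3, -1.8]
width: 0.0649
gripper_force: 56.3
```

carry_out(linear=[[0, 0, -0.05], [0, 0, -0.07], [0, 0, -0.05], [0, 0, -0.02], [0, 0, -0.01], [0, 0, 0], [0, 0, 0]], angular=[[0, 0, 0], [0, 0, 0], [0, 0, 0], [0, 0, 0], [0, 0, 0], [0, 0, 0], [0, 0, 0]], hand=[0.5, 0.5, 0.5, 0.5, 0.5, 0.5, 0.5])

```text
clock: 12.52
position: [0.5318, 0.2944, 0.2189]
ee_rot: [0.001, 0.168, 0.986, 0.001]
contact_force: [0.4, -0.2, -2.5]
width: 0.0648
gripper_force: 56.3
```

carry_out(linear=[[0, 0, -0.006], [0, 0, -0.003], [0, 0, 0]], angular=[[0, 0, 0], [0, 0, 0], [0, 0, 0]], hand=[0.5, 0.5, 0.5])

```text
clock: 12.77
position: [0.5311, 0.2949, 0.2139]
ee_rot: [0.001, 0.167, 0.986, 0.0]
contact_force: [0.2, 0.4, -3.0]
width: 0.065
gripper_force: 56.3
```

carry_out(linear=[[0, 0, -0.006], [0, 0, -0.004], [0, 0, -0.002], [0, 0, 0]], angular=[[0, 0, 0], [0, 0, 0], [0, 0, 0], [0, 0, 0]], hand=[0.5, 0.5, 0.5, 0.5])

```text
clock: 13.1
position: [0.5309, 0.295, 0.2082]
ee_rot: [0.0, 0.167, 0.986, 0.0]
contact_force: [-1.9, -0.7, 5.1]
width: 0.0649
gripper_force: 57.0
```

carry_out(linear=[[0, 0, 0], [0, 0, 0], [0, 0, 0], [0, 0, 0], [0, 0, 0.02], [0, 0, 0.04], [0, 0, 0.06], [0, 0, 0.05]], angular=[[0, 0, 0], [0, 0, 0], [0, 0, 0], [0, 0, 0], [0, 0, 0], [0, 0, 0], [0, 0, 0], [0, 0, 0]], hand=[0.95, 0.95, 0.95, 0.95, 0.95, 0.95, 0.95, 0.95])

```text
clock: 13.77
position: [0.531, 0.2948, 0.2938]
ee_rot: [0.0, 0.167, 0.986, 0.0]
contact_force: [0.6, -0.2, 1.1]
width: 0.0813
gripper_force: 0.0
```

carry_out(linear=[[0, 0, 0], [0, 0, 0], [0, 0, 0], [0, 0, 0], [0, 0, 0], [0, 0, 0], [0, 0, 0], [0, 0, 0]], angular=[[0, 0, 0], [0, 0, 0], [0, 0, 0], [0, 0, 0], [0, 0, 0], [0, 0, 0], [0, 0, 0], [0, 0, 0]], hand=[0, 0, 0, 0, 0, 0, 0, 0])

```text
clock: 14.43
position: [0.5309, 0.2948, 0.2916]
ee_rot: [-0.0, 0.167, 0.986, -0.0]
contact_force: [0.0, -0.6, 0.8]
width: 0.0002
gripper_force: 0.0
```

carry_out(linear=[[0, 0, -0.01], [0, 0, -0.01], [0, 0, -0.01], [0, 0, -0.01], [0, 0, 0]], angular=[[0, 0, 0], [0, 0, 0], [0, 0, 0], [0, 0, 0], [0, 0, 0]], hand=[0, 0, 0, 0, 0])

```text
clock: 14.85
position: [0.5305, 0.2946, 0.2706]
ee_rot: [-0.001, 0.167, 0.986, -0.001]
contact_force: [-0.5, -1.0, -0.3]
width: -0.0001
gripper_force: 0.0
```

carry_out(linear=[[0, 0, -0.01], [0, 0, -0.01], [0, 0, -0.006], [0, 0, 0]], angular=[[0, 0, 0], [0, 0, 0], [0, 0, 0], [0, 0, 0]], hand=[0, 0, 0, 0])

```text
clock: 15.18
position: [0.5307, 0.2947, 0.2582]
ee_rot: [-0.001, 0.167, 0.986, -0.0]
contact_force: [0.6, -0.4, 0.2]
width: 0.0004
gripper_force: 0.0
```

carry_out(linear=[[0, 0, -0.006], [0, 0, -0.004], [0, 0, 0]], angular=[[0, 0, 0], [0, 0, 0], [0, 0, 0]], hand=[0, 0, 0])

```text
clock: 15.43
position: [0.5308, 0.2948, 0.2538]
ee_rot: [-0.0, 0.167, 0.986, -0.0]
contact_force: [-0.2, 1.0, 0.0]
width: -0.0001
gripper_force: 0.0
```

carry_out(linear=[[0, 0, -0.006], [0, 0, -0.006], [0, 0, -0.006], [0, 0, 0], [0, 0, 0]], angular=[[0, 0, 0], [0, 0, 0], [0, 0, 0], [0, 0, 0], [0, 0, 0]], hand=[0, 0, 0, 0, 0])

```text
clock: 15.85
position: [0.5312, 0.2949, 0.2455]
ee_rot: [0.0, 0.167, 0.986, 0.0]
contact_force: [-0.1, 0.0, 2.7]
width: 0.0005
gripper_force: 1.2
```

carry_out(linear=[[0, 0, -0.003], [0, 0, -0.003], [0, 0, 0], [0, 0, 0]], angular=[[0, 0, 0], [0, 0, 0], [0, 0, 0], [0, 0, 0]], hand=[0, 0, 0, 0])

```text
clock: 16.18
position: [0.5311, 0.2949, 0.2444]
ee_rot: [0.001, 0.167, 0.986, 0.001]
contact_force: [-2.6, -1.2, 13.2]
width: 0.0001
gripper_force: 6.4
```

carry_out(linear=[[0, 0, -0.004], [0, 0, 0], [0, 0, 0], [0, 0, 0.03], [0, 0, 0.06], [0, 0, 0.07], [0, -0.03, 0.06], [0, -0.04, 0.04]], angular=[[0, 0, 0], [0, 0, 0], [0, 0, 0], [0, 0, 0], [0, 0, 0], [0, 0, 0], [0, 0, 0], [0, 0, 0]], hand=[0, 0, 0, 0, 0, 0, 0, 0])

```text
clock: 16.85
position: [0.5312, 0.2607, 0.373]
ee_rot: [0.002, 0.166, 0.986, 0.001]
contact_force: [0.9, -0.4, -0.2]
width: 0.0002
gripper_force: 0.0
```

carry_out(linear=[[-0.006, -0.07, 0], [-0.008, -0.075, 0], [-0.008, -0.075, 0], [-0.008, -0.075, 0], [-0.008, -0.075, 0], [-0.008, -0.075, 0], [-0.008, -0.075, 0], [-0.008, -0.075, 0]], angular=[[0, 0, 0], [0, 0, 0], [0, 0, 0], [0, 0, 0], [0, 0, 0], [0, 0, 0], [0, 0, 0], [0, 0, 0]], hand=[0, 1, 1, 1, 1, 1, 1, 1])

```text
clock: 17.52
position: [0.4992, -0.0393, 0.3699]
ee_rot: [-0.0, 0.167, 0.986, 0.0]
contact_force: [0.2, -0.9, -0.0]
width: 0.0831
gripper_force: 0.0
```

carry_out(linear=[[-0.003, -0.06, 0], [0, -0.02, 0], [0, 0, 0], [0, 0, 0]], angular=[[0, 0, 0], [0, 0, 0], [0, 0, 0], [0, 0, 0]], hand=[1, 1, 1, 1])

```text
clock: 17.85
position: [0.4984, -0.0775, 0.3699]
ee_rot: [-0.0, 0.168, 0.986, 0.001]
contact_force: [0.1, 0.9, -0.3]
width: 0.0855
gripper_force: 0.0
```

Run:
```python
from disc import *
np.set_printoptions(precision=4,suppress=True)
W=cam('wrist'); w=save('wrist','w4'); np.savez('w4',K=W[0],V=W[1]); print(manip.get_state()['position'],manip.get_state()['width'])
for n,p in [('yellow',(.4985,-.081,.069)),('green',(.605,-.069,.069)),('blue',(.611,-.228,.069))]:
    u=proj(W,p); print(n,u)
    try: e,s=disc(w,tuple(int(round(x)) for x in u)); print(e,s,at_z(W,*e,.069))
    except Exception as x: print('?',str(x)[:50])
```

```text
[ 0.4984 -0.0768  0.3699] 0.08547339481912854
yellow [312.7424 232.2826]
[313.0826 232.5044] [69.4363 71.4916] [ 0.4987 -0.0808  0.069 ]
green [377.4809 361.85  ]
[379.5213 363.0387] [58.1081 65.7476] [ 0.6064 -0.0679  0.069 ]
blue [179.7333 430.153 ]
? OpenCV(4.12.0) /io/opencv/modules/imgproc/src/shap
```

carry_out(linear=[[0, -0.008, -0.04], [0, 0, -0.07], [0, 0, -0.07], [0, 0, -0.07], [0, 0, -0.06], [0, 0, -0.03], [0, 0, -0.004], [0, 0, 0]], angular=[[0, 0, 0], [0, 0, 0], [0, 0, 0], [0, 0, 0], [0, 0, 0], [0, 0, 0], [0, 0, 0], [0, 0, 0]], hand=[1, 1, 1, 1, 1, 1, 1, 1])

```text
clock: 18.57
position: [0.4984, -0.0801, 0.1974]
ee_rot: [-0.001, 0.166, 0.986, 0.0]
contact_force: [-0.1, -0.2, -0.0]
width: 0.0851
gripper_force: 0.0
```

carry_out(linear=[[0, 0, 0], [0, 0, 0], [0, 0, 0], [0, 0, 0], [0, 0, 0], [0, 0, 0], [0, 0, 0]], angular=[[0, 0, 0], [0, 0, 0], [0, 0, 0], [0, 0, 0], [0, 0, 0], [0, 0, 0], [0, 0, 0]], hand=[0.5, 0.5, 0.5, 0.5, 0.5, 0.5, 0.5])

```text
clock: 19.15
position: [0.4993, -0.0815, 0.1998]
ee_rot: [0.002, 0.167, 0.986, 0.0]
contact_force: [0.8, 3.6, 6.5]
width: 0.0651
gripper_force: 56.1
```

carry_out(linear=[[0, 0, 0.01], [0, 0, 0.02], [0, 0, 0.05], [0, 0, 0.07], [0, 0, 0.06], [0, 0, 0.03], [0, 0, 0], [0, 0, 0]], angular=[[0, 0, 0], [0, 0, 0], [0, 0, 0], [0, 0, 0], [0, 0, 0], [0, 0, 0], [0, 0, 0], [0, 0, 0]], hand=[0.5, 0.5, 0.5, 0.5, 0.5, 0.5, 0.5, 0.5])

```text
clock: 19.82
position: [0.4981, -0.0818, 0.3186]
ee_rot: [0.001, 0.167, 0.986, -0.0]
contact_force: [-0.2, 0.3, -3.5]
width: 0.0648
gripper_force: 56.4
```

carry_out(linear=[[-0.006, 0.04, 0], [-0.006, 0.075, 0], [-0.006, 0.075, 0], [-0.006, 0.075, 0], [-0.006, 0.075, 0], [-0.006, 0.075, 0], [-0.006, 0.054, 0], [0, 0, 0]], angular=[[0, 0, 0], [0, 0, 0], [0, 0, 0], [0, 0, 0], [0, 0, 0], [0, 0, 0], [0, 0, 0], [0, 0, 0]], hand=[0.5, 0.5, 0.5, 0.5, 0.5, 0.5, 0.5, 0.5])

```text
clock: 20.48
position: [0.4757, 0.1567, 0.3159]
ee_rot: [-0.003, 0.165, 0.986, 0.001]
contact_force: [0.2, -0.7, -2.8]
width: 0.0649
gripper_force: 56.8
```

carry_out(linear=[[0, 0, 0], [0, 0, 0], [0, 0, -0.05], [0, 0, -0.07], [0, 0, -0.05], [0, 0, -0.02], [0, 0, -0.014], [0, 0, 0]], angular=[[0, 0, 0], [0, 0, 0], [0, 0, 0], [0, 0, 0], [0, 0, 0], [0, 0, 0], [0, 0, 0], [0, 0, 0]], hand=[0.5, 0.5, 0.5, 0.5, 0.5, 0.5, 0.5, 0.5])

```text
clock: 21.15
position: [0.4771, 0.1514, 0.2144]
ee_rot: [-0.002, 0.168, 0.986, -0.001]
contact_force: [0.6, -0.5, -2.1]
width: 0.0647
gripper_force: 56.8
```

carry_out(linear=[[0, 0, -0.006], [0, 0, -0.003], [0, 0, -0.002], [0, 0, 0]], angular=[[0, 0, 0], [0, 0, 0], [0, 0, 0], [0, 0, 0]], hand=[0.5, 0.5, 0.5, 0.5])

```text
clock: 21.48
position: [0.4777, 0.1527, 0.2113]
ee_rot: [0.001, 0.167, 0.986, 0.0]
contact_force: [-0.4, 0.7, -2.5]
width: 0.0649
gripper_force: 56.8
```

carry_out(linear=[[0, 0, -0.004], [0, 0, -0.003], [0, 0, 0], [0, 0, 0]], angular=[[0, 0, 0], [0, 0, 0], [0, 0, 0], [0, 0, 0]], hand=[0.5, 0.5, 0.5, 0.5])

```text
clock: 21.82
position: [0.4777, 0.153, 0.2088]
ee_rot: [0.001, 0.167, 0.986, 0.0]
contact_force: [-2.3, -0.0, 8.8]
width: 0.0649
gripper_force: 58.0
```

carry_out(linear=[[0, 0, 0], [0, 0, 0], [0, 0, 0], [0, 0, 0], [0, 0, 0.02], [0, 0, 0.04], [0, 0, 0.06], [0, 0, 0.05]], angular=[[0, 0, 0], [0, 0, 0], [0, 0, 0], [0, 0, 0], [0, 0, 0], [0, 0, 0], [0, 0, 0], [0, 0, 0]], hand=[0.95, 0.95, 0.95, 0.95, 0.95, 0.95, 0.95, 0.95])

```text
clock: 22.48
position: [0.4774, 0.1528, 0.293]
ee_rot: [-0.0, 0.167, 0.986, -0.0]
contact_force: [0.6, 0.2, -0.2]
width: 0.081
gripper_force: 0.0
```

carry_out(linear=[[0, 0, 0], [0, 0, 0], [0, 0, 0], [0, 0, 0], [0, 0, 0], [0, 0, 0], [0, 0, 0], [0, 0, -0.01]], angular=[[0, 0, 0], [0, 0, 0], [0, 0, 0], [0, 0, 0], [0, 0, 0], [0, 0, 0], [0, 0, 0], [0, 0, 0]], hand=[0, 0, 0, 0, 0, 0, 0, 0])

```text
clock: 23.15
position: [0.4778, 0.1529, 0.2873]
ee_rot: [0.001, 0.167, 0.986, 0.0]
contact_force: [-0.1, 0.4, -0.5]
width: 0.0004
gripper_force: 0.0
```

carry_out(linear=[[0, 0, -0.03], [0, 0, -0.03], [0, 0, -0.01], [0, 0, -0.006], [0, 0, -0.006], [0, 0, -0.005], [0, 0, 0], [0, 0, 0]], angular=[[0, 0, 0], [0, 0, 0], [0, 0, 0], [0, 0, 0], [0, 0, 0], [0, 0, 0], [0, 0, 0], [0, 0, 0]], hand=[0, 0, 0, 0, 0, 0, 0, 0])

```text
clock: 23.82
position: [0.4766, 0.1527, 0.2444]
ee_rot: [-0.001, 0.167, 0.986, -0.0]
contact_force: [-3.7, -1.2, 6.1]
width: 0.0001
gripper_force: 3.3
```

carry_out(linear=[[0, 0, -0.004], [0, 0, -0.004], [0, 0, 0], [0, 0, 0]], angular=[[0, 0, 0], [0, 0, 0], [0, 0, 0], [0, 0, 0]], hand=[0, 0, 0, 0])

```text
clock: 24.15
position: [0.4764, 0.1527, 0.2441]
ee_rot: [-0.0, 0.167, 0.986, -0.0]
contact_force: [-10.5, -1.2, 35.1]
width: -0.0002
gripper_force: 17.1
```

carry_out(linear=[[0, 0, 0.04], [0, 0, 0.07], [0, 0, 0.07], [0, 0, 0.06], [0.03, -0.05, 0.02], [0.03, -0.05, 0], [0.03, -0.05, 0], [0.03, -0.05, 0]], angular=[[0, 0, 0], [0, 0, -1], [0, 0, -1], [0, 0, -1], [0, 0, -1], [0, 0, -1], [0, 0, -1], [0, 0, -1]], hand=[0, 0, 0, 1, 1, 1, 1, 1])

```text
clock: 24.82
position: [0.5379, 0.0519, 0.3707]
ee_rot: [0.001, 0.435, 0.901, 0.0]
contact_force: [-0.6, 0.2, 0.4]
width: 0.0607
gripper_force: 0.0
```

carry_out(linear=[[0.03, -0.05, 0], [0.03, -0.05, 0], [0.03, -0.05, 0], [0.03, -0.05, 0], [0.02, -0.05, 0], [0, 0, 0], [0, 0, 0], [0, 0, 0]], angular=[[0, 0, -1], [0, 0, -1], [0, 0, -1], [0, 0, -1], [0, 0, -1], [0, 0, -1], [0, 0, -1], [0, 0, -1]], hand=[1, 1, 1, 1, 1, 1, 1, 1])

```text
clock: 25.48
position: [0.6078, -0.0731, 0.3696]
ee_rot: [-0.0, 0.697, 0.718, 0.0]
contact_force: [-0.1, 0.2, -0.0]
width: 0.0854
gripper_force: 0.0
```

carry_out(linear=[[0, 0, 0], [0, 0, 0], [0, 0, 0], [0, 0, 0], [0, 0, 0], [0, 0, 0], [0, 0, 0]], angular=[[0, 0, -1], [0, 0, -1], [0, 0, -1], [0, 0, -1], [0, 0, -0.7], [0, 0, 0], [0, 0, 0]], hand=[1, 1, 1, 1, 1, 1, 1])

```text
clock: 26.07
position: [0.6075, -0.0722, 0.3698]
ee_rot: [0.0, 0.816, 0.577, 0.0]
contact_force: [-0.8, -0.8, -0.1]
width: 0.0855
gripper_force: 0.0
```

Run:
```python
from disc import *
np.set_printoptions(precision=4,suppress=True)
W=cam('wrist'); w=save('wrist','w5'); np.savez('w5',K=W[0],V=W[1]); t=save('top','t5'); print(manip.get_state()['position'],manip.get_state()['width'])
for n,p in [('green',(.606,-.068,.069)),('blue',(.611,-.228,.069))]:
    u=proj(W,p); print(n,u)
    try: e,s=disc(w,tuple(int(round(x)) for x in u)); print(e,s,at_z(W,*e,.069))
    except Exception as x: print('?',str(x)[:50])
T=cam('top'); print('splint lower edge', at_z(T,330,187,.03))
```

```text
[ 0.6075 -0.0722  0.3698] 0.08559224481280663
green [312.2191 225.3815]
? OpenCV(4.12.0) /io/opencv/modules/imgproc/src/shap
blue [389.7226 418.1713]
[390.7449 415.9866] [50.3295 63.1017] [ 0.6123 -0.2264  0.069 ]
splint lower edge [ 0.7264 -0.1528  0.03  ]
```

View pics/w5.png

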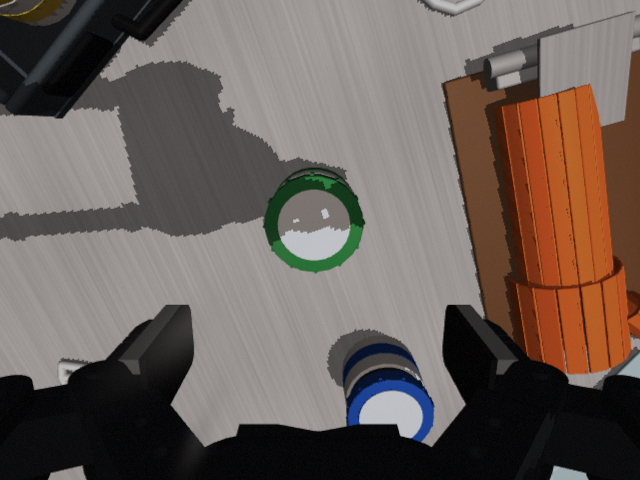

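Green's lid centre is at (314,222) px, i.e. about (0.607,−0.067), half in shadow. The splint starts about 7 cm beyond it. Descending on green.

carry_out(linear=[[-0.001, 0.01, -0.04], [0, 0, -0.07], [0, 0, -0.07], [0, 0, -0.07], [0, 0, -0.06], [0, 0, -0.03], [0, 0, -0.004], [0, 0, 0]], angular=[[0, 0, 0], [0, 0, 0], [0, 0, 0], [0, 0, 0], [0, 0, 0], [0, 0, 0], [0, 0, 0], [0, 0, 0]], hand=[1, 1, 1, 1, 1, 1, 1, 1])

```text
clock: 26.83
position: [0.6068, -0.0672, 0.1968]
ee_rot: [-0.001, 0.817, 0.577, -0.001]
contact_force: [0.6, -0.5, 0.2]
width: 0.0855
gripper_force: 0.0
```

carry_out(linear=[[0, 0, 0], [0, 0, 0], [0, 0, 0], [0, 0, 0], [0, 0, 0], [0, 0, 0], [0, 0, 0]], angular=[[0, 0, 0], [0, 0, 0], [0, 0, 0], [0, 0, 0], [0, 0, 0], [0, 0, 0], [0, 0, 0]], hand=[0.5, 0.5, 0.5, 0.5, 0.5, 0.5, 0.5])

```text
clock: 27.42
position: [0.6077, -0.0673, 0.1996]
ee_rot: [0.001, 0.817, 0.577, 0.001]
contact_force: [-0.0, 1.1, 6.5]
width: 0.0649
gripper_force: 55.8
```

carry_out(linear=[[0, 0, 0.01], [0, 0, 0.02], [0, 0, 0.05], [0, 0, 0.07], [0, 0, 0.06], [0, 0, 0.03], [0, 0, 0], [0, 0, 0]], angular=[[0, 0, 0], [0, 0, 0], [0, 0, 0], [0, 0, 0], [0, 0, 0], [0, 0, 0], [0, 0, 0], [0, 0, 0]], hand=[0.5, 0.5, 0.5, 0.5, 0.5, 0.5, 0.5, 0.5])

```text
clock: 28.08
position: [0.6068, -0.0672, 0.3186]
ee_rot: [0.001, 0.817, 0.577, 0.001]
contact_force: [0.4, 0.3, -2.9]
width: 0.0653
gripper_force: 56.0
```

carry_out(linear=[[-0.015, 0.03, 0], [-0.035, 0.063, 0], [-0.035, 0.063, 0], [-0.035, 0.063, 0], [-0.035, 0.063, 0], [-0.035, 0.063, 0], [-0.035, 0.063, 0], [-0.035, 0.063, 0]], angular=[[0, 0, 0], [0, 0, 0], [0, 0, 0], [0, 0, 0], [0, 0, 0], [0, 0, 0], [0, 0, 0], [0, 0, 0]], hand=[0.5, 0.5, 0.5, 0.5, 0.5, 0.5, 0.5, 0.5])

```text
clock: 28.75
position: [0.4742, 0.1699, 0.3156]
ee_rot: [-0.001, 0.817, 0.577, -0.002]
contact_force: [1.1, -0.5, -1.2]
width: 0.0651
gripper_force: 56.0
```

carry_out(linear=[[-0.035, 0.063, 0], [-0.035, 0.063, 0], [-0.02, 0.033, 0], [0, 0, 0], [0, 0, 0], [0, 0, 0]], angular=[[0, 0, 0], [0, 0, 0], [0, 0, 0], [0, 0, 0], [0, 0, 0], [0, 0, 0]], hand=[0.5, 0.5, 0.5, 0.5, 0.5, 0.5])

```text
clock: 29.25
position: [0.4313, 0.2476, 0.3165]
ee_rot: [0.0, 0.817, 0.577, -0.001]
contact_force: [-0.2, 0.7, -2.4]
width: 0.0653
gripper_force: 56.0
```

carry_out(linear=[[0, 0, -0.05], [0, 0, -0.07], [0, 0, -0.05], [0, 0, -0.02], [0, 0, -0.014], [0, 0, 0], [0, 0, 0]], angular=[[0, 0, 0], [0, 0, 0], [0, 0, 0], [0, 0, 0], [0, 0, 0], [0, 0, 0], [0, 0, 0]], hand=[0.5, 0.5, 0.5, 0.5, 0.5, 0.5, 0.5])

```text
clock: 29.83
position: [0.4326, 0.2473, 0.2157]
ee_rot: [0.0, 0.817, 0.576, 0.0]
contact_force: [-0.2, -0.2, -1.3]
width: 0.0651
gripper_force: 56.1
```

carry_out(linear=[[0, 0, -0.006], [0, 0, -0.004], [0, 0, -0.004], [0, 0, -0.002], [0, 0, 0], [0, 0, 0]], angular=[[0, 0, 0], [0, 0, 0], [0, 0, 0], [0, 0, 0], [0, 0, 0], [0, 0, 0]], hand=[0.5, 0.5, 0.5, 0.5, 0.5, 0.5])

```text
clock: 30.33
position: [0.4321, 0.2479, 0.2086]
ee_rot: [0.0, 0.817, 0.577, 0.001]
contact_force: [-0.8, -0.3, 6.4]
width: 0.0647
gripper_force: 56.6
```

Contact as expected; release, then press.

carry_out(linear=[[0, 0, 0], [0, 0, 0], [0, 0, 0], [0, 0, 0], [0, 0, 0.02], [0, 0, 0.04], [0, 0, 0.06], [0, 0, 0.05]], angular=[[0, 0, 0], [0, 0, 0], [0, 0, 0], [0, 0, 0], [0, 0, 0], [0, 0, 0], [0, 0, 0], [0, 0, 0]], hand=[0.95, 0.95, 0.95, 0.95, 0.95, 0.95, 0.95, 0.95])

```text
clock: 31.0
position: [0.4319, 0.2478, 0.2935]
ee_rot: [-0.0, 0.817, 0.577, -0.0]
contact_force: [0.3, 0.6, 0.5]
width: 0.0806
gripper_force: 0.0
```

carry_out(linear=[[0, 0, 0], [0, 0, 0], [0, 0, 0], [0, 0, 0], [0, 0, 0], [0, 0, 0], [0, 0, 0], [0, 0, -0.01]], angular=[[0, 0, 0], [0, 0, 0], [0, 0, 0], [0, 0, 0], [0, 0, 0], [0, 0, 0], [0, 0, 0], [0, 0, 0]], hand=[0, 0, 0, 0, 0, 0, 0, 0])

```text
clock: 31.67
position: [0.4323, 0.2479, 0.2878]
ee_rot: [0.0, 0.817, 0.577, 0.001]
contact_force: [0.6, -0.3, 0.2]
width: -0.0002
gripper_force: 0.0
```

carry_out(linear=[[0, 0, -0.03], [0, 0, -0.03], [0, 0, -0.01], [0, 0, -0.006], [0, 0, -0.006], [0, 0, -0.005], [0, 0, 0], [0, 0, 0]], angular=[[0, 0, 0], [0, 0, 0], [0, 0, 0], [0, 0, 0], [0, 0, 0], [0, 0, 0], [0, 0, 0], [0, 0, 0]], hand=[0, 0, 0, 0, 0, 0, 0, 0])

```text
clock: 32.33
position: [0.4313, 0.2476, 0.2446]
ee_rot: [-0.0, 0.817, 0.577, -0.001]
contact_force: [-2.9, -1.7, 4.5]
width: 0.0002
gripper_force: 2.3
```

carry_out(linear=[[0, 0, -0.004], [0, 0, -0.003], [0, 0, 0], [0, 0, 0]], angular=[[0, 0, 0], [0, 0, 0], [0, 0, 0], [0, 0, 0]], hand=[0, 0, 0, 0])

```text
clock: 32.67
position: [0.431, 0.2474, 0.2442]
ee_rot: [0.0, 0.817, 0.577, -0.001]
contact_force: [-10.3, -3.7, 28.7]
width: -0.0003
gripper_force: 14.5
```

carry_out(linear=[[0, 0, 0.04], [0, 0, 0.07], [0, 0, 0.07], [0, 0, 0.06], [0.014, -0.036, 0.01], [0.028, -0.073, 0], [0.028, -0.073, 0], [0.028, -0.073, 0]], angular=[[0, 0, 0], [0, 0, 0], [0, 0, 0], [0, 0, 0], [0, 0, 0], [0, 0, 0], [0, 0, 0], [0, 0, 0]], hand=[0, 0, 0, 1, 1, 1, 1, 1])

```text
clock: 33.33
position: [0.4814, 0.1193, 0.3665]
ee_rot: [0.001, 0.816, 0.578, 0.001]
contact_force: [1.4, 0.0, -0.7]
width: 0.0607
gripper_force: 0.0
```

carry_out(linear=[[0.028, -0.073, 0], [0.028, -0.073, 0], [0.028, -0.073, 0], [0.028, -0.073, 0], [0.028, -0.073, 0], [0.028, -0.073, 0], [0.028, -0.073, 0], [0.028, -0.073, 0]], angular=[[0, 0, 0], [0, 0, 0], [0, 0, 0], [0, 0, 0], [0, 0, 0], [0, 0, 0], [0, 0, 0], [0, 0, 0]], hand=[1, 1, 1, 1, 1, 1, 1, 1])

```text
clock: 34.0
position: [0.5936, -0.1738, 0.3658]
ee_rot: [0.001, 0.817, 0.577, 0.0]
contact_force: [0.4, 0.5, 0.0]
width: 0.0854
gripper_force: 0.0
```

carry_out(linear=[[0.028, -0.073, 0], [0.014, -0.037, 0], [0, 0, 0], [0, 0, 0], [0, 0, 0]], angular=[[0, 0, 0], [0, 0, 0], [0, 0, 0], [0, 0, 0], [0, 0, 0]], hand=[1, 1, 1, 1, 1])

```text
clock: 34.42
position: [0.6138, -0.2262, 0.3654]
ee_rot: [-0.001, 0.817, 0.577, 0.0]
contact_force: [0.1, 1.0, 0.4]
width: 0.0853
gripper_force: 0.0
```

Run:
```python
from disc import *
np.set_printoptions(precision=4,suppress=True)
W=cam('wrist'); w=save('wrist','w6'); np.savez('w6',K=W[0],V=W[1]); t=save('top','t6'); print(manip.get_state()['position'],manip.get_state()['width'])
for n,p in [('blue',(.612,-.227,.069))]:
    u=proj(W,p); print(n,u)
    h=cv2.cvtColor(w,cv2.COLOR_RGB2HSV); m=cv2.inRange(h,(100,120,30),(125,255,255)); z=np.zeros_like(m); cv2.circle(z,(int(u[0]),int(u[1])),70,255,-1); y,x=np.nonzero(m&z); print(x.min(),x.max(),y.min(),y.max())
    try: e,s=disc(w,tuple(int(round(x)) for x in u)); print(e,s,at_z(W,*e,.069))
    except Exception as x: print('?',str(x)[:50])
# case check
cv2.imwrite('pics/m6.png',np.hstack([cv2.resize(w[60:,:,::-1],(400,300)),cv2.resize(t[190:370,20:260,::-1],(400,300))]))
```

```text
[ 0.6137 -0.2254  0.3658] 0.08521233882605676
blue [314.7817 234.3781]
265 364 176 281
[315.175  246.0784] [46.329  70.3371] [ 0.6096 -0.2346  0.069 ]
```

View pics/m6.png

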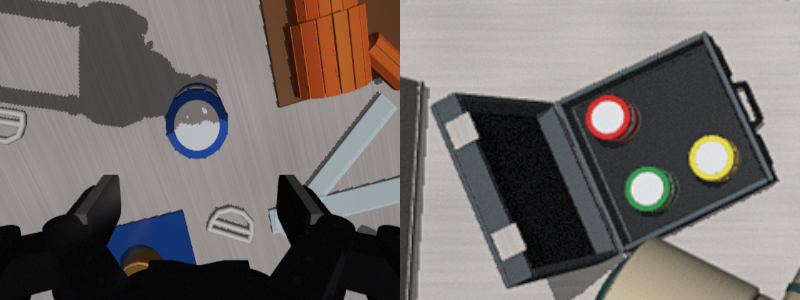

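The right panel shows red, green and yellow standing in the case with slot D free. Blue's ring spans 265–364 by 176–281, centre (315,232), as predicted.

carry_out(linear=[[-0.003, -0.001, -0.04], [0, 0, -0.07], [0, 0, -0.07], [0, 0, -0.07], [0, 0, -0.06], [0, 0, -0.026], [0, 0, 0], [0, 0, 0]], angular=[[0, 0, 0], [0, 0, 0], [0, 0, 0], [0, 0, 0], [0, 0, 0], [0, 0, 0], [0, 0, 0], [0, 0, 0]], hand=[1, 1, 1, 1, 1, 1, 1, 1])

```text
clock: 35.18
position: [0.6124, -0.2261, 0.1976]
ee_rot: [-0.0, 0.816, 0.577, -0.0]
contact_force: [0.8, -0.2, -0.2]
width: 0.0853
gripper_force: 0.0
```

carry_out(linear=[[0, 0, 0], [0, 0, 0], [0, 0, 0], [0, 0, 0], [0, 0, 0], [0, 0, 0], [0, 0, 0]], angular=[[0, 0, 0], [0, 0, 0], [0, 0, 0], [0, 0, 0], [0, 0, 0], [0, 0, 0], [0, 0, 0]], hand=[0.5, 0.5, 0.5, 0.5, 0.5, 0.5, 0.5])

```text
clock: 35.77
position: [0.6129, -0.2271, 0.2001]
ee_rot: [0.001, 0.817, 0.577, 0.001]
contact_force: [-1.7, 2.9, 7.3]
width: 0.0651
gripper_force: 55.9
```

carry_out(linear=[[0, 0, 0.01], [0, 0, 0.02], [0, 0, 0.05], [0, 0, 0.07], [0, 0, 0.06], [0, 0, 0.03], [0, 0, 0], [0, 0, 0]], angular=[[0, 0, 0], [0, 0, 0], [0, 0, 0], [0, 0, 0], [0, 0, 0], [0, 0, 0], [0, 0, 0], [0, 0, 0]], hand=[0.5, 0.5, 0.5, 0.5, 0.5, 0.5, 0.5, 0.5])

```text
clock: 36.43
position: [0.6124, -0.2273, 0.3189]
ee_rot: [0.001, 0.817, 0.577, 0.001]
contact_force: [-0.8, 0.6, -3.5]
width: 0.0647
gripper_force: 56.3
```

carry_out(linear=[[-0.006, 0.04, 0], [-0.006, 0.075, 0], [-0.006, 0.075, 0], [-0.006, 0.075, 0], [-0.006, 0.075, 0], [-0.006, 0.075, 0], [-0.006, 0.075, 0], [-0.006, 0.075, 0]], angular=[[0, 0, 0], [0, 0, 0], [0, 0, 0], [0, 0, 0], [0, 0, 0], [0, 0, 0], [0, 0, 0], [0, 0, 0]], hand=[0.5, 0.5, 0.5, 0.5, 0.5, 0.5, 0.5, 0.5])

```text
clock: 37.1
position: [0.5872, 0.0569, 0.3153]
ee_rot: [-0.001, 0.817, 0.577, -0.002]
contact_force: [1.7, 0.6, -2.8]
width: 0.065
gripper_force: 56.3
```

carry_out(linear=[[-0.006, 0.075, 0], [-0.006, 0.075, 0], [-0.006, 0.075, 0], [-0.006, 0.065, 0], [0, 0, 0], [0, 0, 0], [0, 0, 0]], angular=[[0, 0, 0], [0, 0, 0], [0, 0, 0], [0, 0, 0], [0, 0, 0], [0, 0, 0], [0, 0, 0]], hand=[0.5, 0.5, 0.5, 0.5, 0.5, 0.5, 0.5])

```text
clock: 37.68
position: [0.5759, 0.2, 0.3159]
ee_rot: [-0.0, 0.817, 0.577, -0.002]
contact_force: [0.4, 0.1, -2.7]
width: 0.065
gripper_force: 56.3
```

carry_out(linear=[[0, 0, -0.05], [0, 0, -0.07], [0, 0, -0.05], [0, 0, -0.02], [0, 0, -0.014], [0, 0, 0], [0, 0, 0]], angular=[[0, 0, 0], [0, 0, 0], [0, 0, 0], [0, 0, 0], [0, 0, 0], [0, 0, 0], [0, 0, 0]], hand=[0.5, 0.5, 0.5, 0.5, 0.5, 0.5, 0.5])

```text
clock: 38.27
position: [0.5772, 0.1998, 0.2165]
ee_rot: [0.0, 0.817, 0.577, 0.001]
contact_force: [0.7, 0.3, -1.6]
width: 0.0648
gripper_force: 56.4
```

carry_out(linear=[[0, 0, -0.006], [0, 0, -0.004], [0, 0, -0.004], [0, 0, -0.002], [0, 0, 0], [0, 0, 0]], angular=[[0, 0, 0], [0, 0, 0], [0, 0, 0], [0, 0, 0], [0, 0, 0], [0, 0, 0]], hand=[0.5, 0.5, 0.5, 0.5, 0.5, 0.5])

```text
clock: 38.77
position: [0.5767, 0.2005, 0.209]
ee_rot: [0.0, 0.817, 0.577, 0.001]
contact_force: [-2.0, -0.2, 5.8]
width: 0.0648
gripper_force: 57.1
```

carry_out(linear=[[0, 0, 0], [0, 0, 0], [0, 0, 0], [0, 0, 0], [0, 0, 0.02], [0, 0, 0.04], [0, 0, 0.06], [0, 0, 0.05]], angular=[[0, 0, 0], [0, 0, 0], [0, 0, 0], [0, 0, 0], [0, 0, 0], [0, 0, 0], [0, 0, 0], [0, 0, 0]], hand=[0.95, 0.95, 0.95, 0.95, 0.95, 0.95, 0.95, 0.95])

```text
clock: 39.43
position: [0.5765, 0.2003, 0.2943]
ee_rot: [0.0, 0.817, 0.577, -0.0]
contact_force: [0.5, 0.2, 1.3]
width: 0.0811
gripper_force: 0.0
```

carry_out(linear=[[0, 0, 0], [0, 0, 0], [0, 0, 0], [0, 0, 0], [0, 0, 0], [0, 0, 0], [0, 0, 0], [0, 0, -0.01]], angular=[[0, 0, 0], [0, 0, 0], [0, 0, 0], [0, 0, 0], [0, 0, 0], [0, 0, 0], [0, 0, 0], [0, 0, 0]], hand=[0, 0, 0, 0, 0, 0, 0, 0])

```text
clock: 40.1
position: [0.5768, 0.2004, 0.2879]
ee_rot: [0.0, 0.817, 0.577, 0.001]
contact_force: [0.4, -1.1, 1.4]
width: 0.0001
gripper_force: 0.0
```

carry_out(linear=[[0, 0, -0.03], [0, 0, -0.03], [0, 0, -0.01], [0, 0, -0.006], [0, 0, -0.006], [0, 0, -0.005], [0, 0, 0], [0, 0, 0]], angular=[[0, 0, 0], [0, 0, 0], [0, 0, 0], [0, 0, 0], [0, 0, 0], [0, 0, 0], [0, 0, 0], [0, 0, 0]], hand=[0, 0, 0, 0, 0, 0, 0, 0])

```text
clock: 40.77
position: [0.5767, 0.2004, 0.2446]
ee_rot: [0.0, 0.817, 0.577, 0.001]
contact_force: [-0.0, -0.1, 0.0]
width: 0.0002
gripper_force: 0.0
```

carry_out(linear=[[0, 0, -0.004], [0, 0, -0.003], [0, 0, 0], [0, 0, 0]], angular=[[0, 0, 0], [0, 0, 0], [0, 0, 0], [0, 0, 0]], hand=[0, 0, 0, 0])

```text
clock: 41.1
position: [0.5766, 0.2004, 0.2443]
ee_rot: [0.001, 0.817, 0.577, 0.001]
contact_force: [-3.8, -0.6, 17.9]
width: -0.0002
gripper_force: 9.0
```

carry_out(linear=[[0, 0, 0.04], [0, 0, 0.075], [0, 0, 0.075], [0, 0, 0.075], [0, 0, 0.075], [0, 0, 0.075], [0, 0, 0.075], [0, 0, 0.06]], angular=[[0, 0, 0], [0, 0, 1], [0, 0, 1], [0, 0, 1], [0, 0, 1], [0, 0, 1], [0, 0, 1], [0, 0, 1]], hand=[0, 0, 0, 0, 0, 0, 0, 0])

```text
clock: 41.77
position: [0.5762, 0.2003, 0.5193]
ee_rot: [0.001, 0.624, 0.781, 0.002]
contact_force: [1.3, 0.3, 0.3]
width: -0.0
gripper_force: 0.0
```

carry_out(linear=[[-0.023, 0.032, 0], [-0.046, 0.064, 0], [-0.046, 0.064, 0], [-0.046, 0.064, 0], [-0.046, 0.064, 0], [-0.046, 0.064, 0], [-0.046, 0.064, 0], [-0.046, 0.064, 0]], angular=[[0, 0, 1], [0, 0, 1], [0, 0, 0.8], [0, 0, 0], [0, 0, 0], [0, 0, 0], [0, 0, 0], [0, 0, 0]], hand=[0, 0, 0, 0, 0, 0, 0, 0])

```text
clock: 42.43
position: [0.4026, 0.4417, 0.516]
ee_rot: [0.0, 0.535, 0.845, 0.001]
contact_force: [0.2, 0.6, 0.4]
width: -0.0
gripper_force: 0.0
```

carry_out(linear=[[-0.023, 0.032, 0], [0, 0, 0], [0, 0, 0]], angular=[[0, 0, 0], [0, 0, 0], [0, 0, 0]], hand=[0, 0, 0])

```text
clock: 42.68
position: [0.3918, 0.4571, 0.5156]
ee_rot: [0.0, 0.533, 0.846, 0.0]
contact_force: [0.3, -0.7, -0.1]
width: 0.0001
gripper_force: 0.0
```

Run:
```python
from h import *
np.set_printoptions(precision=4,suppress=True)
s=save('scene','s7'); t=save('top','t7'); print(manip.get_state()['position'])
s=s[:,:,::-1].copy(); t=t[:,:,::-1].copy()
f=np.array([.4305,-.9026,0]); uy=np.array([-.9026,-.4305,0]); H=np.array([.449,.339,.055])
for phi,col in((1.62,(0,255,0)),(1.70,(0,255,255)),(1.78,(0,0,255))):
    d=np.cos(phi)*f+np.array([0,0,np.sin(phi)])
    a=[proj(cam('scene'),H+.25*d+k*.125*uy) for k in(-1,1)]; b=[proj(cam('top'),H+.25*d+k*.125*uy) for k in(-1,1)]
    print(phi,a,b)
cv2.imwrite('pics/m7.png',np.hstack([cv2.resize(s[230:450,340:620],(400,314)),cv2.resize(t[190:400,0:260],(389,314))]))
```

```text
[0.393  0.4558 0.5157]
1.62 [array([526.6376, 390.7185]), array([565.8011, 271.9033])] [array([ 63.8549, 240.0933]), array([111.2178, 350.5016])]
1.7 [array([538.0326, 396.8897]), array([575.9408, 276.901 ])] [array([ 55.374 , 244.3827]), array([102.479 , 354.8394])]
1.78 [array([549.0207, 403.2614]), array([585.6592, 282.2499])] [array([ 47.3569, 248.7135]), array([ 94.1532, 359.0696])]
```

View pics/m7.png

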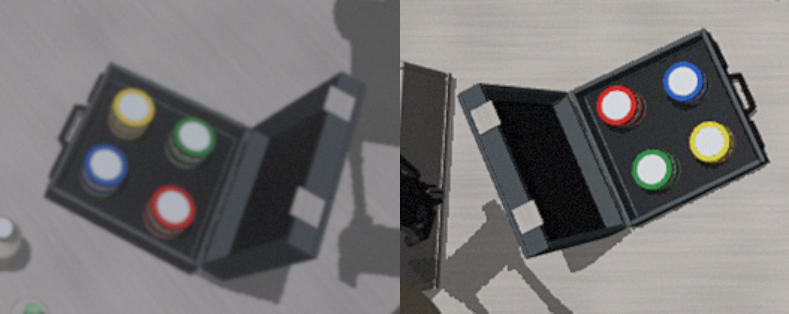

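All four pots stand in the case with no seal rings showing, and the lid is at about 1.7 rad. There is a dark panel at the left edge of the top view; I'll check where it is before dropping behind the lid.

Run:
```python
from h import *
np.set_printoptions(precision=3,suppress=True)
T,S=cam('top'),cam('scene')
for z in(0,.1,.2,.3,.4):
    for uv in((35,235),(22,385)): p=at_z(T,*uv,z); print(z,p,proj(S,p))
s=cv2.imread('pics/scene0.png'); t=cv2.imread('pics/top0.png')
cv2.imwrite('pics/m8.png',np.hstack([cv2.resize(s[400:480,540:640],(400,320)),cv2.resize(t[220:400,0:120],(213,320))]))
```

```text
0 [0.613 0.618 0.   ] [535.    535.325]
0 [0.231 0.629 0.   ] [656.96  420.187]
0.1 [0.598 0.568 0.1  ] [539.369 504.367]
0.1 [0.242 0.577 0.1  ] [660.219 393.047]
0.2 [0.583 0.517 0.2  ] [544.353 469.045]
0.2 [0.253 0.526 0.2  ] [663.943 362.04 ]
0.3 [0.568 0.467 0.3  ] [550.093 428.365]
0.3 [0.264 0.475 0.3  ] [668.238 326.274]
0.4 [0.554 0.416 0.4  ] [556.775 381.008]
0.4 [0.275 0.424 0.4  ] [673.246 284.564]
```

View pics/m8.png

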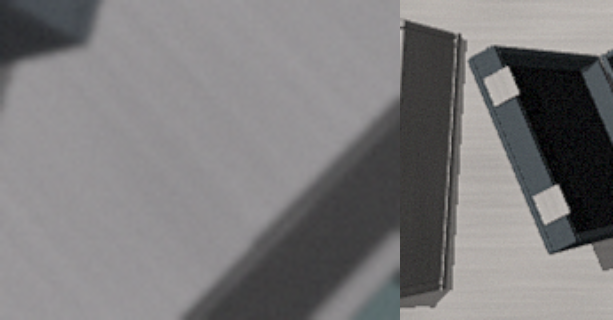

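The panel is low (z under about 0.05), at y ≈ 0.6, so it isn't in the way. Dropping behind the lid and pushing.

carry_out(linear=[[0, 0, -0.05], [0, 0, -0.06], [0, 0, -0.06], [0, 0, 0], [0.012, -0.024, 0.002], [0.012, -0.024, 0.002], [0.012, -0.024, 0.002], [0, 0, 0]], angular=[[0, 0, 0], [0, 0, 0], [0, 0, 0], [0, 0, 0], [0, 0, 0], [0, 0, 0], [0, 0, 0], [0, 0, 0]], hand=[0, 0, 0, 0, 0, 0, 0, 0])

```text
clock: 43.45
position: [0.4123, 0.4179, 0.4366]
ee_rot: [0.001, 0.536, 0.844, 0.002]
contact_force: [-0.6, 0.9, 0.2]
width: -0.0001
gripper_force: 0.0
```

carry_out(linear=[[0.012, -0.024, 0.002], [0.012, -0.024, 0.002], [0.012, -0.024, 0.002], [0.012, -0.026, 0.001], [0.012, -0.026, 0.001], [0, 0, 0]], angular=[[0, 0, 0], [0, 0, 0], [0, 0, 0], [0, 0, 0], [0, 0, 0], [0, 0, 0]], hand=[0, 0, 0, 0, 0, 0])

```text
clock: 43.95
position: [0.4413, 0.3573, 0.441]
ee_rot: [0.001, 0.535, 0.845, 0.003]
contact_force: [0.1, 0.7, -0.4]
width: 0.0001
gripper_force: 0.2
```

carry_out(linear=[[0.012, -0.026, 0.001], [0.012, -0.026, 0.001], [0.013, -0.028, -0.007], [0.013, -0.028, -0.007]], angular=[[0, 0, 0], [0, 0, 0], [0, 0, 0], [0, 0, 0]], hand=[0, 0, 0, 0])

```text
clock: 44.28
position: [0.4658, 0.3048, 0.4345]
ee_rot: [0.0, 0.534, 0.845, 0.004]
contact_force: [-0.8, 3.8, 5.3]
width: 0.0001
gripper_force: 3.0
```

Run:
```python
from h import *
print(manip.get_state()['contact_force'])
s=save('scene','s9'); t=save('top','t9')
cv2.imwrite('pics/m9.png',np.hstack([cv2.resize(s[180:450,340:640,::-1],(400,360)),cv2.resize(t[190:424,0:260,::-1],(400,360))]))
```

```text
[-0.83255769  3.77036317  5.29873104]
```

View pics/m9.png

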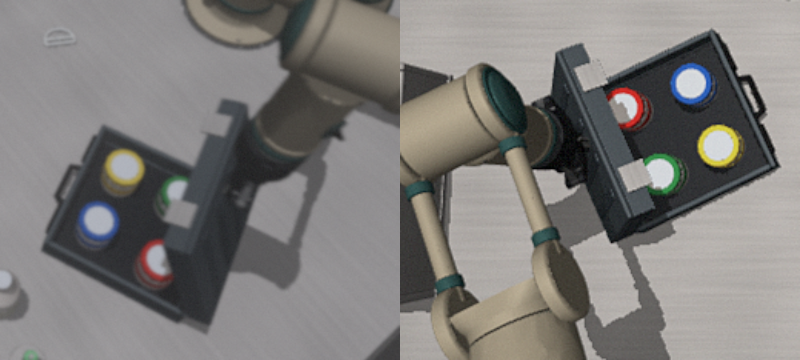

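The lid is swinging forward as planned. Continuing along the arc.

carry_out(linear=[[0.013, -0.028, -0.008], [0.013, -0.028, -0.008], [0.012, -0.025, -0.016], [0.012, -0.025, -0.016], [0.012, -0.025, -0.016], [0.012, -0.025, -0.017], [0.009, -0.019, -0.023], [0.009, -0.019, -0.023]], angular=[[0, 0, 0], [0, 0, 0], [0, 0, 0], [0, 0, 0], [0, 0, 0], [0, 0, 0], [0, 0, 0], [0, 0, 0]], hand=[0, 0, 0, 0, 0, 0, 0, 0])

```text
clock: 45.05
position: [0.5118, 0.207, 0.3696]
ee_rot: [0.001, 0.534, 0.845, 0.001]
contact_force: [-0.8, -0.2, 5.5]
width: 0.0001
gripper_force: 2.4
```

carry_out(linear=[[0.009, -0.019, -0.023], [0.009, -0.019, -0.023], [0.004, -0.009, -0.02], [0.004, -0.009, -0.02], [0.004, -0.009, -0.02], [0.004, -0.009, -0.02], [0, 0, 0]], angular=[[0, 0, 0], [0, 0, 0], [0, 0, 0], [0, 0, 0], [0, 0, 0], [0, 0, 0], [0, 0, 0]], hand=[0, 0, 0, 0, 0, 0, 0])

```text
clock: 45.63
position: [0.5285, 0.1697, 0.3034]
ee_rot: [-0.001, 0.535, 0.845, -0.001]
contact_force: [0.2, 0.0, 0.5]
width: -0.0001
gripper_force: 0.0
```

carry_out(linear=[[0.002, -0.004, -0.016], [0.002, -0.004, -0.016], [0.002, -0.004, -0.016], [0.002, -0.004, -0.016], [0, 0, -0.006], [0, 0, 0], [0, 0, 0]], angular=[[0, 0, 0], [0, 0, 0], [0, 0, 0], [0, 0, 0], [0, 0, 0], [0, 0, 0], [0, 0, 0]], hand=[0, 0, 0, 0, 0, 0, 0])

```text
clock: 46.22
position: [0.5321, 0.1627, 0.2694]
ee_rot: [-0.001, 0.535, 0.845, 0.0]
contact_force: [0.2, 1.2, -0.7]
width: -0.0002
gripper_force: 0.0
```

carry_out(linear=[[0, 0, -0.004], [0, 0, 0], [0, 0, 0]], angular=[[0, 0, 0], [0, 0, 0], [0, 0, 0]], hand=[0, 0, 0])

```text
clock: 46.47
position: [0.5323, 0.1626, 0.2681]
ee_rot: [-0.0, 0.534, 0.845, 0.0]
contact_force: [-0.1, 0.2, 0.4]
width: -0.0002
gripper_force: 0.0
```

carry_out(linear=[[0, 0, -0.004], [0, 0, -0.003], [0, 0, 0], [0, 0, 0]], angular=[[0, 0, 0], [0, 0, 0], [0, 0, 0], [0, 0, 0]], hand=[0, 0, 0, 0])

```text
clock: 46.8
position: [0.5323, 0.1625, 0.2669]
ee_rot: [0.0, 0.534, 0.845, 0.001]
contact_force: [-4.8, -0.0, 12.9]
width: 0.0002
gripper_force: 6.6
```

carry_out(linear=[[0, 0, -0.003], [0, 0, 0], [0, 0, 0], [0, 0, 0]], angular=[[0, 0, 0], [0, 0, 0], [0, 0, 0], [0, 0, 0]], hand=[0, 0, 0, 0])

```text
clock: 47.13
position: [0.5322, 0.1624, 0.2668]
ee_rot: [0.001, 0.534, 0.845, 0.001]
contact_force: [-5.1, -1.4, 21.1]
width: -0.0002
gripper_force: 10.8
```

carry_out(linear=[[0, 0, 0.03], [0, 0, 0.06], [0, 0, 0.07], [0, 0, 0.07], [-0.03, -0.06, 0], [-0.03, -0.06, 0], [-0.03, -0.06, 0], [-0.03, -0.06, 0]], angular=[[0, 0, 0], [0, 0, 0], [0, 0, 0], [0, 0, 0], [0, 0, 0], [0, 0, 0], [0, 0, 0], [0, 0, 0]], hand=[0, 0, 0, 0, 0, 0, 0, 0])

```text
clock: 47.8
position: [0.4715, 0.0416, 0.3783]
ee_rot: [0.0, 0.534, 0.846, 0.0]
contact_force: [0.7, -0.2, -0.1]
width: -0.0003
gripper_force: 0.0
```

carry_out(linear=[[-0.03, -0.06, 0], [0, 0, 0], [0, 0, 0], [0, 0, 0], [0, 0, 0], [0, 0, 0]], angular=[[0, 0, 0], [0, 0, 0], [0, 0, 0], [0, 0, 0], [0, 0, 0], [0, 0, 0]], hand=[0, 0, 0, 0, 0, 0])

```text
clock: 48.3
position: [0.458, 0.0132, 0.3781]
ee_rot: [-0.0, 0.534, 0.846, 0.0]
contact_force: [0.6, -0.1, 0.0]
width: 0.0001
gripper_force: 0.0
```

Run:
```python
from h import *
s=save('scene','s10'); t=save('top','t10')
cv2.imwrite('pics/m10.png',np.hstack([cv2.resize(s[50:450,180:640,::-1],(400,348)),cv2.resize(t[130:400,60:470,::-1],(400,348))]))
```

```text
(no output)
```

View pics/m10.png

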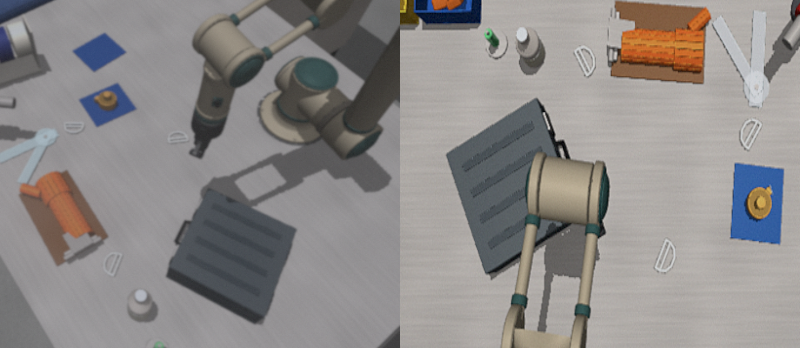

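The case is fully shut, the tape is knob up on the mat, the bystanders haven't moved, and the arm is clear of everything. Handing in.

```bash
python3 -c "
from rig import manip
print(manip.sign_off())"
```

```text
the job is handed in; nothing more can be done
None
```

The job is handed in at about 48 s of the 208 s allowed: the tape measure stands knob up on the near blue mat, all four pots are upright in the case with their lids pressed home, and the case lid is shut; the hand-in gave no verdict.

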